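Lay out heat sinks, cable saddle and bonding weights on an LED module

TASK

Lay out the LED module for bonding, everything squared up with it: the square heat sink goes in the middle of the green board that has the roll of packing tape behind it, the oblong heat sink in the middle of the other board (the one with the screw bin behind it), its long side parallel to the module's dark middle bar, and the white cable saddle between them, astride the bar at its middle with its legs down on the boards. Then weigh the heat sinks down: stand the solder spool upright, centred on top of the square one, and lay the cardboard carton flat, centred on top of the oblong one, long side along long side. Leave the tape roll and the screw bin where they are.

Things in the scene. Friction and masses are not known exactly. Their poses are not given: they have to be found in the camera images.
- module: LED module fixed flat on the table, 158 x 318 mm: dark rim (13 mm wide) and dark middle bar (12 mm wide), tops 22 mm up, round two sunk green boards, faces flat 6 mm up, 132 (x) x 140 (y) mm each, middles at x 0, y +76 (left) and -76 mm (right). Origin: centre of underside; x away from the robot (turned up to 0.15 rad) and along the bar, y left along the long side, z up. Bar's middle at x 0, y 0
- packing_tape: large roll of cream packing tape lying flat, 109 mm across, 48 mm high; stands loose behind one of the two green boards, left or right (it changes places with the screw bin), and marks the board for the square heat sink. Origin at the centre of its underside. Not to be moved
- screw_bin: small open red bin of screws, 67 x 73 mm, 47 mm high; stands loose behind the other green board and marks the board for the oblong heat sink. Origin at the centre of its underside. Not to be moved
- square_sink_center (a point): square bare-aluminium finned heat sink, 60 x 60 mm, 22 mm high, flat base down, fins up (their tops carry a load like a flat face); loose, beside the module. Point at its centre, 11 mm above its underside; x across the fins, y along them, z up
- long_sink_center (a point): oblong bare-aluminium finned heat sink, 36 mm (x, across the fins) by 80 mm (y, along the fins), 22 mm high, flat base down, fins up; loose, beside the module. Point at its centre, 11 mm above its underside; z up
- saddle_center (a point): white plastic cable saddle, a bridge on two legs, two dark screw heads on top: 40 mm (x, along its channel) by 46 mm (y, over the legs), 28 mm high; channel below open at both x ends, 32 mm wide, 20 mm high. Loose, beside the module. Astride the bar its legs stand on the boards and its roof clears the bar. Point at its centre, 14 mm above its underside; z up
- spool_center (a point): spool of solder wire with green flanges standing on end, 62 mm across, 46 mm high; loose, beside the module. Point at its centre, 23 mm above its underside; z up, along its axis
- carton_center (a point): closed brown cardboard carton, 60 mm (x) by 90 mm (y), 42 mm high; loose, beside the module. Point at its centre, 21 mm above its underside; z up
Not all that is in view belongs to the job. Leave any yellow look-alike of the part that bears square_sink_center alone. Leave any blue look-alike of the part that bears carton_center alone.

How it is judged:
By the outcome, as a careful person would: the job done as asked, in the order asked, and still so for the second after the job is handed in, with the robot touching nothing.
It also fails if it takes over 131 s, if anything falls off the work surface, if the arm or the gripper's body presses on something with over 40 N, if the wrist force passes 120 N, or if a joint passes its speed limit or range.

ROBOT

A 7-joint arm with a two-finger parallel gripper is mounted at the origin on the work surface; the furniture and walls round the work are solid. World frame = base frame: x ahead of the robot, y to its left, z up, the work surface at z = 0. Lengths are in m, angles in rad, forces in N, time in s.
With the tool pointing down it reaches from about 0.425 to 0.875 m from the base axis. Payload 4.7 kg.
Tool frame: the origin (TCP) lies at the very end of the fingers, on their centre line; the grasp point (between the pads) lies behind it (env.grip_depth is the z of the grasp point in the tool frame, in m); z points along the fingers, y is the direction in which the jaws open and shut (so a half turn about z gives the same grasp; the last joint's range is limited). The gripper opens to 87 mm and grips with 3 to 60 N. Pads are 19 mm wide; open, the fingers measure 117 mm over their backs; the gripper's body (75 mm by 190 mm) begins 51 mm behind the grasp point.
Start: joints at [1.129, 0.321, -0.07, 1.45, 0.023, 1.371, -0.057], TCP at [0.286, -0.584, 0.223] pointing down, gripper open.
Joint ranges: [-2.86, 2.86], [-0.3, 2.09], [-1.38, 1.24], [0.06, 2.45], [-1.56, 4.7], [0.09, 2.05], [-2.69, 2.69]. Speed limits (rad/s): [2.57, 2.57, 3.14, 3.14, 3.14, 3.14, 3.14].

INTERFACE

Orientations are given as a unit quaternion [x, y, z, w].
In Python, from station import env gives the robot as it stands.
- The arm moves only by the tool send_rows, never from a script. Its argument "plan" is a list of rows, each a list of 7 numbers: the turn, a rotation vector about the tool's x, y, z as a fraction of full scale, then the shift along the tool's x, y, z as a fraction of full scale, then the gripper's target within -1 to 1 (fully open at 1, half-way at 0, shut at -1). A call has exactly 8 rows; each row is the pose to reach, as a shift and turn from the pose measured when the call began, along the tool's axes at that moment, turning the shorter way round; what a row does not reach only later rows make up. Full scale, the value 1, is 0.2 m for a shift and 180 degrees for a turn. A row lasts 1/8 s, in which the tool goes at most 62.5 mm and 10.7 degrees, less where a joint would pass 70% of its speed; a pose out of reach is approached as far as the arm can. A call with a number of a shift or a turn outside -1 to 1 is refused whole. A call with a gripper value outside its range is refused whole. The fingers move at their own pace and stop on an object; "squeeze" is the grip in N (left out, the last holds). Time passes only in rows, so rows that repeat a pose let the fingers close, or fill a call up. It gives the time, the measured TCP pose, the force and the opening at its end, in the units of the state.
- env.get_state(): the state, without advancing time (a new reading comes with each control period).
- env.snapshot(name): name is "scene" or "top"; returns a dict with "frame" (420x560x3 uint8, blue, green, red), "intrinsics" (3x3 intrinsics, pixels), "dist" ([k1, k2, p1, p2, k3] as OpenCV has them; the pictures are not rectified), "rvec" (rotation vector, rad) and "tvec" (3), from world to camera coordinates, as OpenCV has them. Camera axes: x right, y down, z forward; pixel columns grow to the right and rows downward; lengths in m; the calibration is good to about 2 mm. A picture is of the moment at which its call begins. There is no depth.
- env.job_done(): hands the job in, once; it reports no verdict.
Trained networks look in the newest picture that a camera, given by its name, has taken for a name from the list of things; names that differ only in an ending like _2 or _b are one class to them, and where a whole thing is asked for, a point or a joint stands for the part that bears it (a point fixed in the world has none). Each returns a list of dicts, best first, with "conf" (0 to 1); they miss things now and then, are a little off and sometimes report something else, mostly with a low value. They report only what shows in the picture. A call takes as long as a camera call. They do not tell look-alikes from the thing itself.
- env.boxes_of(camera, target): "point" ([column, row] in pixels, amid what is visible of it).
- env.cut_out(camera, target): "region" (420x560 bool, what is visible of it) and "point" ([column, row] in pixels, amid what is visible of it).
The state is a dict: "clock": time; "joint_pos": joint angles; "qd": joint speeds; "tau": joint torques, N m; "ee_pos": TCP position; "eef_rot": TCP orientation; "contact_force": force on the tool from outside, world axes, zero at the start; "torque": the same for the moment, N m; "grip_width": finger opening in m.
Only numpy, scipy, OpenCV 4.12 (cv2) and the standard library are available. Lean on these libraries where they do the work, as an engineer would, in place of code of your own. Each camera call takes 0.05 s, during which the arm holds its last target.

## Working session

There is one attempt and no reset: what is moved stays moved. The work goes in short steps, Python scripts to look and compute and a tool call to move; the robot and the scene stay as the last step left them, time stands still between calls to the robot, and variables do not carry over. Pictures are saved under pics/ and viewed, and the job is handed in when it is done.

Besides the shell and the picture viewer there is one more tool, called after "Call:" as name(argument=value, ...), one argument or row to a line, values as JSON. send_rows: Moves the arm, as the interface text tells. Shift numbers are shares of 0.2 m and turn numbers shares of 180 degrees, none past 1 either way. Its arguments: {"type":"object","properties":{"plan":{"type":"array"},"squeeze":{"type":"number"}},"required":["plan"]}

```bash
ls; mkdir -p pics; python3 - <<'E'
from station import env
import cv2
print(env.get_state(), env.grip_depth)
for n in ("scene","top"):
    s=env.snapshot(n); cv2.imwrite(f"pics/{n}0.png",s["frame"]); print(n,s["intrinsics"],s["dist"],s["rvec"],s["tvec"])
E
```

```text
pics
{'clock': 0.0, 'joint_pos': array([ 1.129106  ,  0.32181223, -0.07011131,  1.45164472,  0.02260092,
        1.37079048, -0.05689634]), 'qd': array([ 3.28603811e-04, -1.00543730e-03,  1.24442338e-04, -1.70221819e-03,
       -8.02717345e-05, -1.94395837e-03,  6.60761597e-04]), 'tau': array([ 3.82304770e-04, -4.91292250e+01, -4.04002592e-01, -3.12534928e+01,
       -6.42914884e-02,  4.38415934e-02,  1.69747864e-04]), 'ee_pos': array([ 0.28584502, -0.58317509,  0.22148391]), 'eef_rot': array([ 9.74137008e-01,  2.25956231e-01, -2.54158814e-04, -8.98364896e-04]), 'contact_force': array([-0.39789564, -0.77243108,  0.17440821]), 'torque': array([ 0.01874994, -0.03139071, -0.01912192]), 'grip_width': 0.08699014400055209} -0.0187
scene [[477.07755006   0.         279.52486906]
 [  0.         477.07755006 207.18210329]
 [  0.           0.           1.        ]] [-0.0640538  0.         0.         0.         0.       ] [ 1.8664273  -0.93224408  0.57769981] [-0.38637024  0.20740727  1.16512691]
top [[397.83508346   0.         276.08173239]
 [  0.         397.83508346 207.57708648]
 [  0.           0.           1.        ]] [-0.0659783  0.         0.         0.         0.       ] [ 2.11622047 -2.15924393  0.18151047] [-0.08544059  0.53122557  1.40612188]
```

View pics/scene0.png

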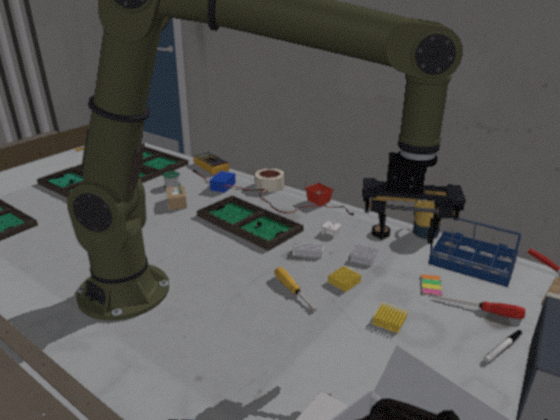

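View pics/top0.png

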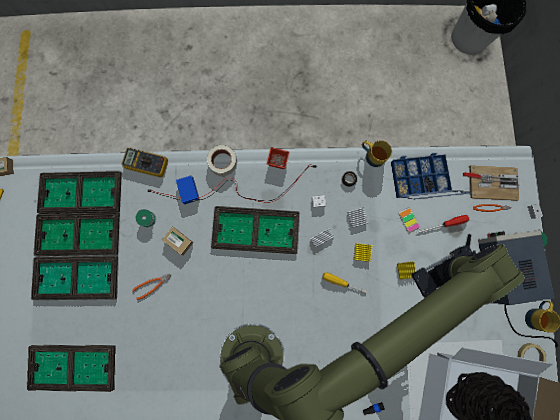

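The middle module at top (255,230) has the tape (221,160) behind its left board and the red bin (277,158) behind its right one. Next I'll run the networks and enlarge.

```bash
cat > h.py <<'E'
import numpy as np, cv2
from station import env
def snap(n): return env.snapshot(n)
def p2w(s,px,z):
    px=np.asarray(px,float).reshape(-1,1,2)
    u=cv2.undistortPoints(px,s["intrinsics"],np.array(s["dist"])).reshape(-1,2)
    R,_=cv2.Rodrigues(np.array(s["rvec"]));t=np.array(s["tvec"]).ravel()
    c=-R.T@t; d=np.c_[u,np.ones(len(u))]@R
    return c+d*((z-c[2])/d[:,2])[:,None]
def w2p(s,P):
    return cv2.projectPoints(np.asarray(P,float).reshape(-1,3),np.array(s["rvec"]),np.array(s["tvec"]),s["intrinsics"],np.array(s["dist"]))[0].reshape(-1,2)
E
cat > a.py <<'E'
from h import *
s=snap("top"); s2=snap("scene")
np.save("top.npy",s,allow_pickle=True);np.save("scene.npy",s2,allow_pickle=True)
H={"module":.011,"packing_tape":.048,"screw_bin":.047,"square_sink_center":.022,"long_sink_center":.022,"saddle_center":.028,"spool_center":.046,"carton_center":.042}
for k,z in H.items():
    for cam,ss in (("top",s),("scene",s2)):
        for d in env.cut_out(cam,k)[:4]:
            print(k,cam,round(d["conf"],2),np.round(d["point"]),d["region"].sum(),np.round(p2w(ss,d["point"],z/2)[0],3))
f=s["frame"][130:310,120:440]; cv2.imwrite("pics/topz.png",cv2.resize(f,None,fx=2.5,fy=2.5,interpolation=cv2.INTER_CUBIC))
f=s2["frame"][140:340,150:470]; cv2.imwrite("pics/scz.png",cv2.resize(f,None,fx=2.5,fy=2.5,interpolation=cv2.INTER_CUBIC))
E
python3 a.py
```

```text
module top 0.74 [254. 231.] 3639 [ 0.448 -0.012  0.006]
packing_tape scene 0.68 [269. 178.] 595 [0.732 0.115 0.024]
screw_bin top 0.64 [278. 158.] 391 [ 0.722 -0.106  0.024]
screw_bin top 0.17 [321. 236.] 181 [ 0.424 -0.26   0.024]
screw_bin scene 0.7 [318. 193.] 424 [ 0.731 -0.101  0.023]
square_sink_center top 0.74 [404. 273.] 211 [ 0.284 -0.562  0.011]
square_sink_center top 0.54 [356. 215.] 243 [ 0.499 -0.393  0.011]
square_sink_center top 0.54 [362. 253.] 296 [ 0.359 -0.407  0.011]
square_sink_center top 0.32 [176. 242.] 462 [0.413 0.277 0.011]
square_sink_center scene 0.97 [364. 254.] 434 [ 0.495 -0.4    0.011]
square_sink_center scene 0.97 [392. 317.] 641 [ 0.296 -0.576  0.011]
square_sink_center scene 0.87 [347. 276.] 556 [ 0.375 -0.415  0.011]
square_sink_center scene 0.38 [174. 198.] 426 [0.421 0.282 0.011]
long_sink_center top 0.54 [322. 234.] 230 [ 0.432 -0.264  0.011]
long_sink_center scene 0.56 [308. 250.] 356 [ 0.423 -0.266  0.011]
saddle_center top 0.55 [318. 202.] 139 [ 0.55  -0.255  0.014]
saddle_center scene 0.72 [330. 228.] 199 [ 0.56  -0.252  0.014]
spool_center top 0.79 [145. 217.] 253 [0.506 0.389 0.023]
spool_center scene 0.61 [173. 178.] 247 [0.524 0.398 0.023]
carton_center top 0.58 [189. 188.] 450 [0.613 0.227 0.021]
carton_center top 0.57 [177. 244.] 461 [0.405 0.268 0.021]
carton_center scene 0.83 [219. 178.] 450 [0.628 0.266 0.021]
carton_center scene 0.64 [174. 199.] 411 [0.407 0.261 0.021]
```

View pics/topz.png

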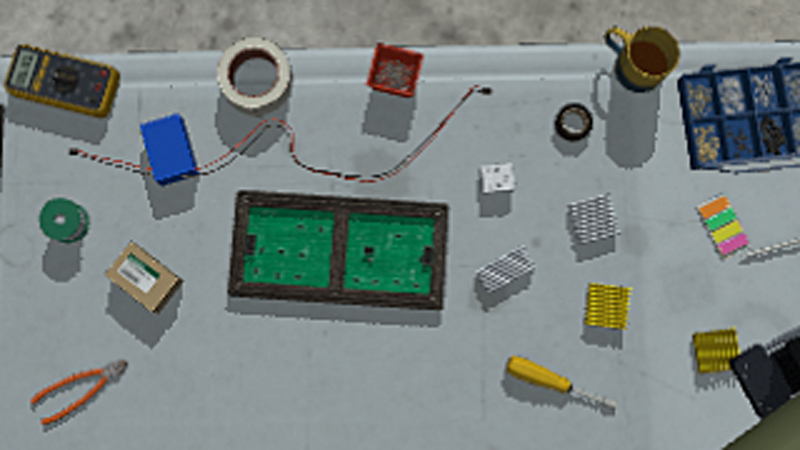

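View pics/scz.png

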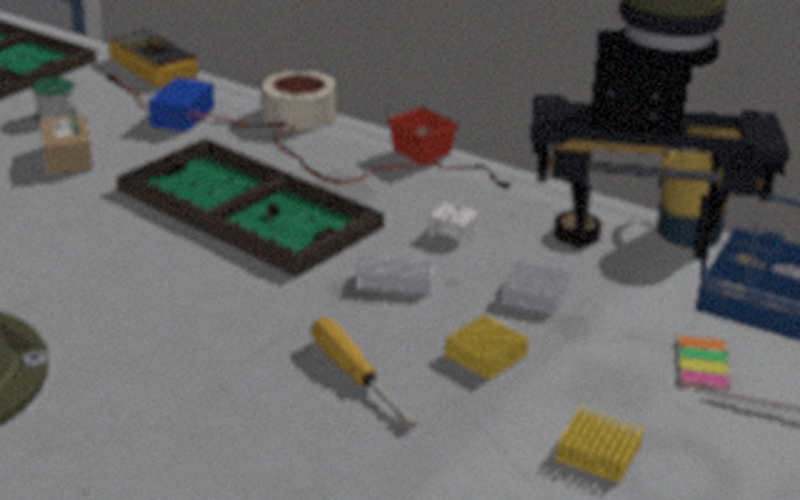

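Only the bare sink at top (356,216) is aluminium; its look-alikes at (362,253) and (404,273) are yellow. The brown carton is at (177,243), and the blue one at (188,189) is excluded. In the crops each matches its description. Now fitting precise poses.

```bash
cat > fit.py <<'E'
from h import *
from scipy.optimize import minimize
from scipy.ndimage import map_coordinates, gaussian_filter
def avg(n,k=6):
    s=snap(n); f=s["frame"].astype(float)
    for _ in range(k-1): f+=snap(n)["frame"]
    s["frame"]=f/k; return s
def grads(s):
    out=[]
    for c in range(3):
        g=gaussian_filter(s["frame"][...,c],0.7)
        out.append((np.gradient(g,axis=1),np.gradient(g,axis=0)))
    return out
def rect(hx,hy,z): return [(a*hx,b*hy,z) for a,b in((1,1),(1,-1),(-1,-1),(-1,1))]
def place(P,x,y,yaw):
    P=np.asarray(P,float);c,s=np.cos(yaw),np.sin(yaw)
    return np.c_[x+c*P[:,0]-s*P[:,1],y+s*P[:,0]+c*P[:,1],P[:,2]]
def segs_box(hx,hy,z0,h,w=0.5):
    t=rect(hx,hy,z0+h);
    return [(t[i],t[(i+1)%4],1.0) for i in range(4)]
def segs_module():
    S=segs_box(.079,.159,0,.022)
    for sy in(1,-1):
        a=.066;y0=.006*sy;y1=.146*sy
        q=[(a,y0,.022),(a,y1,.022),(-a,y1,.022),(-a,y0,.022)]
        S+=[(q[i],q[(i+1)%4],1.0) for i in range(4)]
    return S
def segs_circ(r,z,n=24):
    a=np.linspace(0,2*np.pi,n+1)
    return [((r*np.cos(a[i]),r*np.sin(a[i]),z),(r*np.cos(a[i+1]),r*np.sin(a[i+1]),z),1.) for i in range(n)]
def hull_segs(s,hx,hy,z0,h,x,y,yaw):
    P=w2p(s,place(rect(hx,hy,z0)+rect(hx,hy,z0+h),x,y,yaw))
    H=cv2.convexHull(P.astype(np.float32)).reshape(-1,2); return H
def score(s,G,S,x,y,yaw,n=24):
    A=w2p(s,place([q[0] for q in S],x,y,yaw));B=w2p(s,place([q[1] for q in S],x,y,yaw))
    t=(np.arange(n)+.5)/n; tot=0;L=0
    for a,b in zip(A,B):
        d=b-a;l=np.hypot(*d)
        if l<.5: continue
        nx,ny=-d[1]/l,d[0]/l
        P=a+t[:,None]*d
        m=0
        for gx,gy in G:
            v=nx*map_coordinates(gx,[P[:,1],P[:,0]],order=1)+ny*map_coordinates(gy,[P[:,1],P[:,0]],order=1)
            m=m+np.abs(v)
        tot+=m.mean()*l;L+=l
    return tot/L
def fit(ss,S,x,y,yaw,useyaw=True,R=.008):
    G=[grads(s) for s in ss]
    def f(p): return -sum(score(s,g,S,*(p if useyaw else (p[0],p[1],0))) for s,g in zip(ss,G))
    best=None
    for dx in np.linspace(-R,R,5):
        for dy in np.linspace(-R,R,5):
            for dyaw in (np.arange(-3,4)*.04 if useyaw else [0]):
                p=(x+dx,y+dy,yaw+dyaw);v=f(p)
                if best is None or v<best[0]: best=(v,p)
    p0=np.array(best[1]);sim=[p0]+[p0+d for d in np.diag([.003,.003,.03])]
    if not useyaw: p0=p0[:2]; sim=[p0,p0+[.003,0],p0+[0,.003]]
    r=minimize(f,p0,method="Nelder-Mead",options=dict(initial_simplex=np.array(sim),xatol=1e-5,fatol=1e-4))
    return r.x,-r.fun
def overlay(s,items,crop,name,k=4):
    x0,y0,x1,y1=crop
    im=cv2.resize(np.clip(s["frame"],0,255).astype(np.uint8)[y0:y1,x0:x1],None,fx=k,fy=k,interpolation=cv2.INTER_CUBIC)
    for S,p in items:
        A=w2p(s,place([q[0] for q in S],*p));B=w2p(s,place([q[1] for q in S],*p))
        for a,b in zip(A,B):
            a=((a-[x0,y0]+.5)*k-.5);b=((b-[x0,y0]+.5)*k-.5)
            cv2.line(im,tuple(int(v) for v in np.round(a)),tuple(int(v) for v in np.round(b)),(255,0,255),1,cv2.LINE_AA)
    cv2.imwrite(name,im)
E
cat > b.py <<'E'
from fit import *
st=avg("top");sc=avg("scene")
np.save("st.npy",st,allow_pickle=True);np.save("sc.npy",sc,allow_pickle=True)
def minyaw(k,cam):
    ds=env.cut_out(cam,k)
    return ds
M={"module":(segs_module(),.445,-.012,-.05),
"square":(segs_box(.03,.03,0,.022),.497,-.396,.1),
"long":(segs_box(.018,.04,0,.022),.428,-.265,-.5),
"saddle":(segs_box(.02,.023,0,.028),.555,-.253,0),
"spool":(segs_circ(.031,.046),.51,.392,0),
"carton":(segs_box(.03,.045,0,.042),.407,.265,.9),
"tape":(segs_circ(.0545,.048),.72,.1,0)}
# yaw init scan
res={}
for k,(S,x,y,yaw) in M.items():
    for nm,ss in(("top",[st]),("scene",[sc]),("both",[st,sc])):
        uy=k not in("spool","tape")
        if uy and k!="module":
            c=[fit(ss,S,x,y,yw,R=.006) for yw in ((np.arange(-1.4,1.5,.28)) if k!="square" and k!="saddle" else np.arange(-.7,.8,.28))]
            r=max(c,key=lambda q:q[1])
        else: r=fit(ss,S,x,y,yaw,uy,R=.012)
        print(k,nm,np.round(r[0],4),round(r[1],2)); res[k,nm]=r[0]
    
import pickle;pickle.dump(res,open("res.pkl","wb"))
g=lambda nm:[(M[k][0],res[k,nm] if len(res[k,nm])==3 else (*res[k,nm],0)) for k in M]
overlay(st,g("top"),(120,140,310,290),"pics/o1.png");overlay(st,g("top"),(290,170,400,270),"pics/o2.png",7)
overlay(sc,g("scene"),(150,160,400,290),"pics/o3.png",3.2)
E
python3 b.py
```

```text
module top [ 0.453  -0.0173 -0.0858] 58.25
module scene [ 0.4586 -0.018  -0.0865] 33.77
module both [ 0.4533 -0.0174 -0.0861] 90.09
square top [ 0.4888 -0.3881  0.2098] 36.41
square scene [ 0.49  -0.398  0.197] 10.67
square both [ 0.4887 -0.3883  0.2157] 43.94
long top [ 0.4193 -0.2636  0.4828] 34.84
long scene [ 0.3792 -0.2792 -0.0931] 21.44
long both [ 0.4152 -0.256   0.5001] 44.83
saddle top [ 0.5557 -0.2546  0.1037] 71.25
saddle scene [ 0.556  -0.2577  0.1036] 30.4
saddle both [ 0.5557 -0.2551  0.1017] 99.05
spool top [0.5038 0.3889] 75.31
spool scene [0.5029 0.3844] 34.16
spool both [0.5038 0.3887] 108.0
carton top [ 0.4139  0.2586 -0.6667] 47.79
carton scene [0.3802 0.2692 1.0932] 27.38
carton both [ 0.4141  0.2592 -0.6715] 66.07
tape top [0.7174 0.1061] 69.91
tape scene [0.7362 0.1162] 35.84
tape both [0.718  0.1058] 98.29
```

View pics/o1.png

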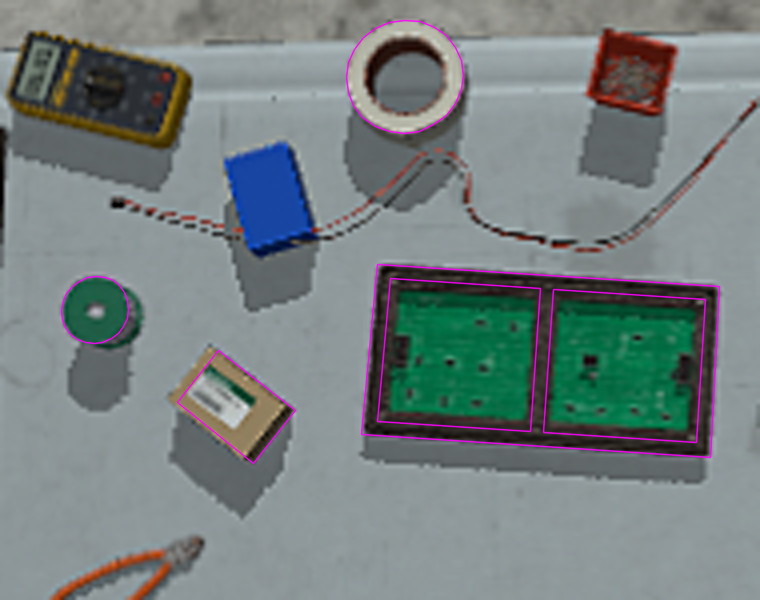

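View pics/o2.png

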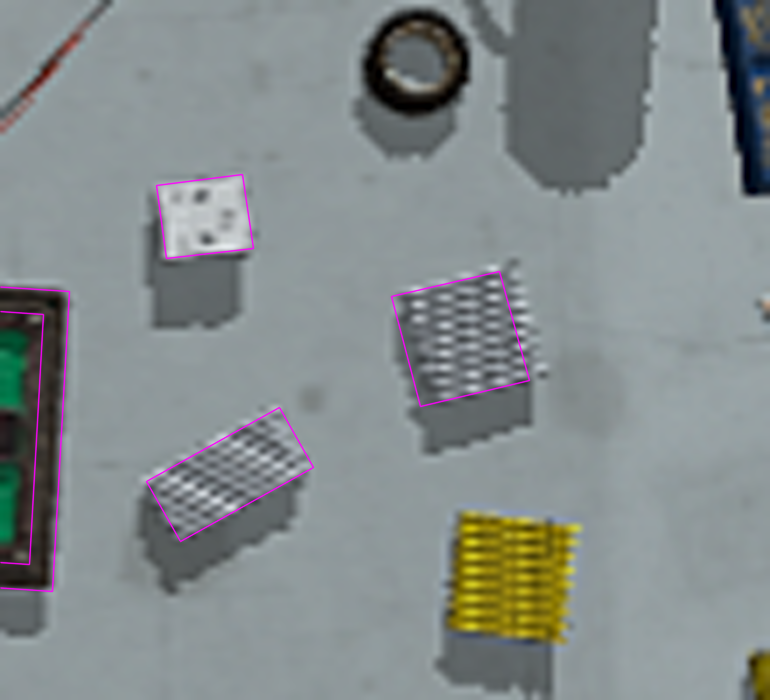

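View pics/o3.png

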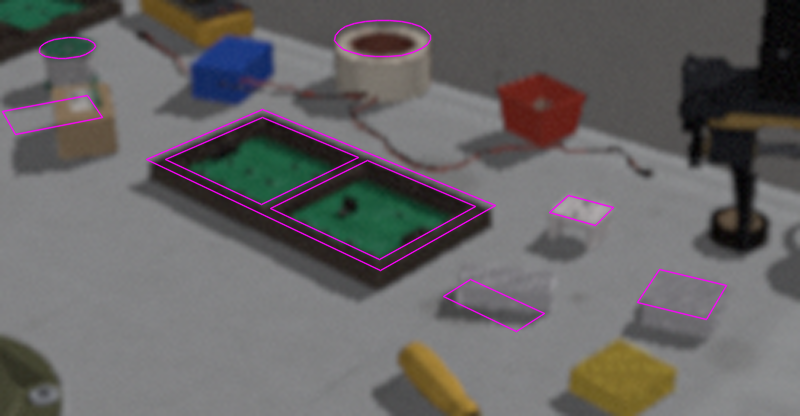

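The module, saddle, spool and tape overlays fit the top view. The carton and square sink are about 2 px off, because the side faces pull the fit. Refitting with whole-box silhouettes.

```bash
cat > c.py <<'E'
from fit import *
import pickle
st=np.load("st.npy",allow_pickle=True).item()
R,_=cv2.Rodrigues(np.array(st["rvec"]));print("cam",-R.T@np.array(st["tvec"]).ravel())
s=snap("top")
names={"square":("square_sink_center",.03,.03,.022,(.489,-.392),.21),"long":("long_sink_center",.018,.04,.022,(.42,-.263),-1.09),"carton":("carton_center",.03,.045,.042,(.412,.264),.9),"saddle":("saddle_center",.02,.023,.028,(.5557,-.2546),.1)}
K=8
out={}
its=[]
for k,(n,hx,hy,h,(x,y),yaw) in names.items():
    c0=w2p(st,[[x,y,h/2]])[0]; m=None
    for d in env.cut_out("top",n):
        if np.hypot(*(np.array(d["point"])-c0))<12: m=d["region"];break
    if m is None: print(k,"miss");continue
    x0,y0=(c0-30).astype(int); mm=m[y0:y0+60,x0:x0+60].astype(float)
    def ren(p):
        P=w2p(st,place(rect(hx,hy,0)+rect(hx,hy,h),*p))
        H=cv2.convexHull(P.astype(np.float32)).reshape(-1,2)
        im=np.zeros((60*K,60*K),np.uint8);cv2.fillConvexPoly(im,np.round(((H-[x0,y0]+.5)*K-.5)*16).astype(np.int32),255,shift=4)
        return cv2.resize(im,(60,60),interpolation=cv2.INTER_AREA)/255.
    f=lambda p:((ren(p)-mm)**2).sum()
    best=None
    for yy in np.arange(0,np.pi,.15):
        p0=np.array([x,y,yy]);r=minimize(f,p0,method="Nelder-Mead",options=dict(initial_simplex=[p0,p0+[.005,0,0],p0+[0,.005,0],p0+[0,0,.1]]))
        if best is None or r.fun<best.fun: best=r
    print(k,"mask",np.round(best.x,4),round(best.fun,1),"area",mm.sum(),ren(best.x).sum())
    out[k]=best.x; its.append((segs_box(hx,hy,0,h)+segs_box(hx,hy,0,0),best.x))
pickle.dump(out,open("mask.pkl","wb"))
overlay(st,its,(290,180,390,260),"pics/m2.png",8)
overlay(st,its,(155,220,205,270),"pics/m1.png",10)
E
python3 c.py
```

```text
cam [ 0.29200479 -0.08663315  1.47441763]
square mask [ 0.4926 -0.3959  1.8078] 11.9 area 271.0 288.4196078431372
long mask [ 0.4196 -0.262   0.5125] 19.2 area 223.0 225.93333333333334
carton mask [0.4169 0.2682 2.4929] 11.9 area 452.0 470.2196078431373
saddle miss
```

View pics/m2.png

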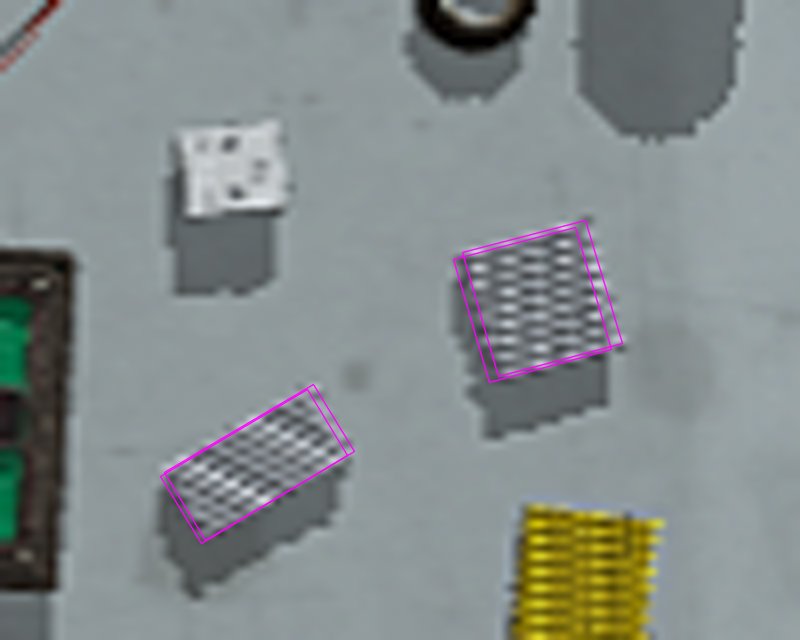

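View pics/m1.png

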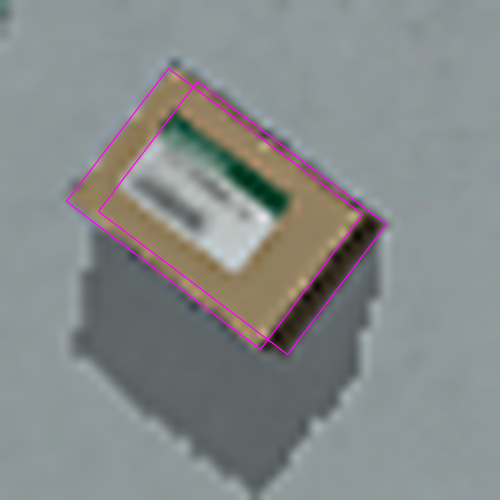

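Fits look right: sizes and heights agree and the box outlines match. Next, a helper to work out the move rows.

```bash
cat > mv.py <<'E'
from h import *
from scipy.spatial.transform import Rotation as Ro
import json
def G(w): return round(2*w/.087-1,2)
def plan(*w,cyaw=None):
    """w: (x,y,z,jawyaw(rad),grip,rows)"""
    s=env.get_state();p=s["ee_pos"];R=Ro.from_quat(s["eef_rot"]);M=R.as_matrix()
    cur=np.arctan2(M[1,1],M[0,1])
    az=np.arctan2(p[1],p[0]);print("t",round(s["clock"],2),"pos",np.round(p,4),"jaw",round(cur,3),"az",round(az,3),"q7",round(s["joint_pos"][6],2),"w",round(s["grip_width"],4),"F",np.round(s["contact_force"],1))
    a=np.array(p);ay=cur;rows=[]
    for x,y,z,yaw,g,n in w:
        if yaw is None: yaw=ay
        else: yaw=az_near(yaw,np.arctan2(y,x))
        b=np.array([x,y,z])
        for i in range(1,n+1):
            q=a+(b-a)*i/n;t=ay+(yaw-ay)*i/n
            T=np.array([[-np.sin(t),np.cos(t),0],[np.cos(t),np.sin(t),0],[0,0,-1]]).T
            T=np.c_[[-np.sin(t),np.cos(t),0],[np.cos(t),np.sin(t),0],[0,0,-1]]
            T[:,0]=np.cross(T[:,1],T[:,2])
            rv=(R.inv()*Ro.from_matrix(T)).as_rotvec()/np.pi
            d=M.T@(q-p)/.2
            r=[round(float(v),3)+0. for v in (*rv,*d)]+[g]
            rows.append(r)
        step=np.linalg.norm(b-a)/n*1000; 
        if step>60 or abs(yaw-ay)/n>.18: print("FAST",step,abs(yaw-ay)/n)
        a,ay=b,yaw
    while len(rows)<8: rows.append(rows[-1])
    if len(rows)!=8 or np.abs([r[:6] for r in rows]).max()>1: print("BAD",len(rows))
    print("["+",\n".join(json.dumps(r) for r in rows)+"]")
def az_near(yaw,az):
    return az+(yaw-az+np.pi/2)%np.pi-np.pi/2
E
python3 - <<'E'
from mv import *
plan((.4926,-.3959,.10,1.808,1,7))
E
```

```text
t 1.85 pos [ 0.2861 -0.5837  0.2226] jaw -1.115 az -1.115 q7 -0.06 w 0.087 F [-0.1 -0.3 -0. ]
BAD 8
[[0.0, 0.0, 0.01, 0.191, -0.056, 0.088, 1],
[0.0, 0.0, 0.02, 0.383, -0.111, 0.175, 1],
[0.0, 0.0, 0.03, 0.574, -0.167, 0.263, 1],
[0.0, 0.0, 0.04, 0.766, -0.222, 0.35, 1],
[0.0, 0.0, 0.05, 0.957, -0.278, 0.438, 1],
[0.0, 0.0, 0.06, 1.149, -0.333, 0.525, 1],
[0.0, 0.0, 0.07, 1.34, -0.389, 0.613, 1],
[0.0, 0.0, 0.07, 1.34, -0.389, 0.613, 1]]
```

Call:
send_rows(
  plan=[
    [0,0,0.01,0.191,-0.056,0.088,1],
    [0,0,0.02,0.383,-0.111,0.175,1],
    [0,0,0.03,0.574,-0.167,0.263,1],
    [0,0,0.04,0.766,-0.222,0.35,1],
    [0,0,0.05,0.96,-0.28,0.44,1],
    [0,0,0.055,1.0,-0.3,0.5,1],
    [0,0,0.06,1.0,-0.35,0.54,1],
    [0,0,0.07,1.0,-0.389,0.56,1],
  ],
  squeeze=30,
)

```text
clock: 2.85
ee_pos: [0.4295, -0.4266, 0.1102]
eef_rot: [0.993, 0.116, -0.001, 0.0]
contact_force: [0.2, -0.6, 1.0]
grip_width: 0.0872
```

```bash
python3 - <<'E'
from mv import *
plan((.4926,-.3959,.08,1.808,1,3),(.4926,-.3959,.003,1.808,1,4),(.4926,-.3959,.003,1.808,1,1))
E
```

```text
t 2.85 pos [ 0.4295 -0.4266  0.1102] jaw -1.339 az -0.782 q7 -0.64 w 0.0872 F [ 0.2 -0.6  1. ]
[[0.0, 0.0, -0.001, 0.114, -0.026, 0.05, 1],
[0.0, 0.0, -0.001, 0.228, -0.051, 0.1, 1],
[0.0, 0.0, -0.002, 0.343, -0.077, 0.151, 1],
[0.0, 0.0, -0.002, 0.343, -0.077, 0.247, 1],
[0.0, 0.0, -0.002, 0.343, -0.077, 0.343, 1],
[0.0, 0.0, -0.002, 0.343, -0.077, 0.439, 1],
[0.0, 0.0, -0.002, 0.343, -0.077, 0.536, 1],
[0.0, 0.0, -0.002, 0.343, -0.077, 0.536, 1]]
```

Call:
send_rows(
  plan=[
    [0,0,0,0.114,-0.026,0.05,1],
    [0,0,-0.001,0.228,-0.051,0.1,1],
    [0,0,-0.002,0.343,-0.077,0.15,1],
    [0,0,-0.002,0.343,-0.077,0.247,1],
    [0,0,-0.002,0.343,-0.077,0.343,1],
    [0,0,-0.002,0.343,-0.077,0.44,1],
    [0,0,-0.002,0.343,-0.077,0.52,1],
    [0,0,-0.002,0.343,-0.077,0.535,1],
  ],
)

```text
clock: 3.85
ee_pos: [0.4913, -0.3955, 0.0013]
eef_rot: [0.993, 0.118, -0.002, -0.001]
contact_force: [0.0, -0.2, 0.4]
grip_width: 0.0874
```

```bash
python3 - <<'E'
from mv import *
plan((.4926,-.3959,.003,1.808,-1,1))
s=snap("scene");cv2.imwrite("pics/g1.png",cv2.resize(s["frame"][180:320,280:460],None,fx=4,fy=4,interpolation=cv2.INTER_CUBIC))
E
```

```text
t 3.85 pos [ 0.4913 -0.3955  0.0013] jaw -1.333 az -0.678 q7 -0.77 w 0.0874 F [ 0.  -0.2  0.4]
[[-0.001, 0.001, 0.0, 0.006, 0.003, -0.009, -1],
[-0.001, 0.001, 0.0, 0.006, 0.003, -0.009, -1],
[-0.001, 0.001, 0.0, 0.006, 0.003, -0.009, -1],
[-0.001, 0.001, 0.0, 0.006, 0.003, -0.009, -1],
[-0.001, 0.001, 0.0, 0.006, 0.003, -0.009, -1],
[-0.001, 0.001, 0.0, 0.006, 0.003, -0.009, -1],
[-0.001, 0.001, 0.0, 0.006, 0.003, -0.009, -1],
[-0.001, 0.001, 0.0, 0.006, 0.003, -0.009, -1]]
```

View pics/g1.png

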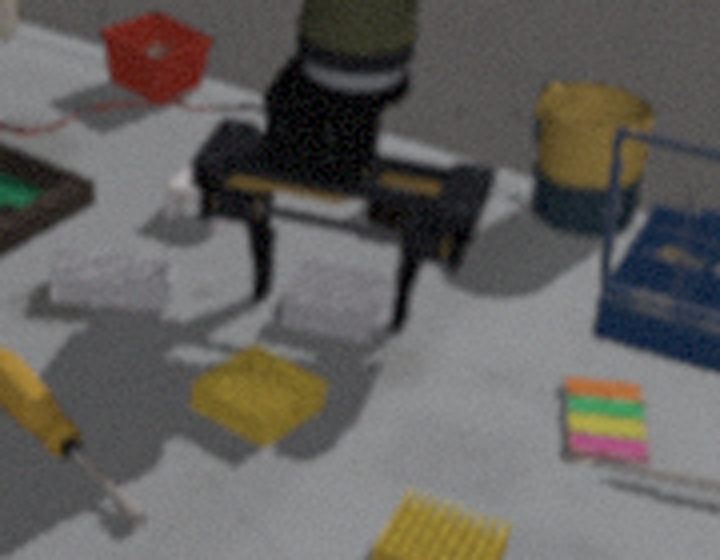

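The jaws straddle the bare sink evenly, with fingers at crop (262,270) and (402,300). Closing.

Call:
send_rows(
  plan=[
    [0,0,0,0.004,0,-0.008,-1],
    [0,0,0,0.004,0,-0.008,-1],
    [0,0,0,0.004,0,-0.008,-1],
    [0,0,0,0.004,0,-0.008,-1],
    [0,0,0,0.004,0,-0.008,-1],
    [0,0,0,0.004,0,-0.008,-1],
    [0,0,0,0.004,0,-0.02,-1],
    [0,0,0,0.004,0,-0.1,-1],
  ],
)

```text
clock: 4.9
ee_pos: [0.4911, -0.3938, 0.0204]
eef_rot: [0.993, 0.119, -0.003, -0.002]
contact_force: [1.0, 0.5, -0.9]
grip_width: 0.0598
```

```bash
python3 - <<'E'
from mv import *
x,y,t=.453,-.0173,-.0858
c,s=np.cos(t),np.sin(t)
L=(x-s*.076,y+c*.076);Rr=(x+s*.076,y-c*.076);print(L,Rr)
# jaws for placing along module y dir
plan((.50,-.38,.10,t+np.pi/2,-1,3),(.48,-.20,.12,t+np.pi/2,-1,5))
E
```

```text
(np.float64(0.4595128023140199), np.float64(0.05842042925141469)) (np.float64(0.4464871976859801), np.float64(-0.09302042925141468))
t 4.9 pos [ 0.4911 -0.3938  0.0204] jaw -1.333 az -0.676 q7 -0.76 w 0.0598 F [ 1.   0.5 -0.9]
[[-0.002, 0.002, 0.034, 0.019, -0.02, -0.133, -1],
[-0.002, 0.002, 0.069, 0.038, -0.039, -0.265, -1],
[-0.001, 0.002, 0.103, 0.058, -0.059, -0.398, -1],
[-0.001, 0.002, 0.103, 0.081, -0.239, -0.417, -1],
[-0.001, 0.002, 0.103, 0.103, -0.418, -0.436, -1],
[-0.001, 0.002, 0.103, 0.126, -0.598, -0.456, -1],
[-0.001, 0.002, 0.103, 0.149, -0.778, -0.475, -1],
[-0.001, 0.002, 0.103, 0.172, -0.958, -0.494, -1]]
```

```bash
sed -i 's/else: yaw=az_near(yaw,np.arctan2(y,x))/else:\n            yaw=az_near(yaw,ay); e=yaw-np.arctan2(y,x); print("q7~",round(e,2)) if abs(e)>1.9 else 0/' mv.py; python3 - <<'E'
from mv import *
t=-.0858
plan((.50,-.37,.08,t+np.pi/2,-1,2),(.475,-.19,.12,t+np.pi/2,-1,5))
E
```

```text
t 4.9 pos [ 0.4911 -0.3938  0.0204] jaw -1.333 az -0.676 q7 -0.76 w 0.0598 F [ 1.   0.5 -0.9]
BAD 8
[[-0.002, 0.002, 0.052, 0.035, -0.053, -0.149, -1],
[-0.001, 0.002, 0.103, 0.07, -0.107, -0.298, -1],
[-0.001, 0.002, 0.103, 0.088, -0.288, -0.337, -1],
[-0.001, 0.002, 0.103, 0.106, -0.469, -0.376, -1],
[-0.001, 0.002, 0.103, 0.124, -0.65, -0.415, -1],
[-0.001, 0.002, 0.103, 0.142, -0.831, -0.454, -1],
[-0.001, 0.002, 0.103, 0.16, -1.012, -0.493, -1],
[-0.001, 0.002, 0.103, 0.16, -1.012, -0.493, -1]]
```

Call:
send_rows(
  plan=[
    [0,0,0.05,0.035,-0.053,-0.15,-1],
    [0,0,0.1,0.07,-0.107,-0.3,-1],
    [0,0,0.103,0.088,-0.288,-0.34,-1],
    [0,0,0.103,0.106,-0.469,-0.38,-1],
    [0,0,0.103,0.124,-0.65,-0.42,-1],
    [0,0,0.103,0.142,-0.831,-0.45,-1],
    [0,0,0.103,0.16,-0.99,-0.49,-1],
    [0,0,0.103,0.16,-1.0,-0.49,-1],
  ],
)

```text
clock: 5.9
ee_pos: [0.4762, -0.1894, 0.1207]
eef_rot: [0.999, -0.04, -0.003, -0.002]
contact_force: [0.8, -0.5, -2.3]
grip_width: 0.0595
```

```bash
python3 - <<'E'
from mv import *
t=-.0858
plan((.4595,.0025,.10,t+np.pi/2,-1,4),(.4595,.0584,.06,t+np.pi/2,-1,2),(.4595,.0584,.04,t+np.pi/2,-1,2))
E
```

```text
t 5.9 pos [ 0.4762 -0.1894  0.1207] jaw -1.652 az -0.379 q7 -1.35 w 0.0595 F [ 0.8 -0.5 -2.3]
BAD 8
[[-0.001, 0.002, 0.0, -0.04, -0.237, 0.027, -1],
[-0.001, 0.002, 0.001, -0.08, -0.475, 0.054, -1],
[-0.001, 0.002, 0.001, -0.12, -0.712, 0.081, -1],
[-0.001, 0.002, 0.002, -0.16, -0.949, 0.108, -1],
[-0.001, 0.002, 0.002, -0.171, -1.088, 0.208, -1],
[-0.001, 0.002, 0.002, -0.182, -1.227, 0.309, -1],
[-0.001, 0.002, 0.002, -0.181, -1.227, 0.359, -1],
[-0.001, 0.002, 0.002, -0.181, -1.227, 0.409, -1]]
```

Call:
send_rows(
  plan=[
    [0,0,0,-0.04,-0.237,0.027,-1],
    [0,0,0,-0.08,-0.475,0.054,-1],
    [0,0,0,-0.12,-0.712,0.08,-1],
    [0,0.002,0.002,-0.16,-0.95,0.108,-1],
    [-0.001,0.002,0.002,-0.18,-1.0,0.12,-1],
    [-0.001,0.002,0.002,-0.181,-1.0,0.12,-1],
    [-0.001,0.002,0.002,-0.181,-1.0,0.12,-1],
    [-0.001,0.002,0.002,-0.181,-1.0,0.12,-1],
  ],
)

```text
clock: 6.9
ee_pos: [0.4565, 0.0114, 0.0978]
eef_rot: [0.999, -0.045, 0.001, -0.0]
contact_force: [-1.1, -0.3, -1.8]
grip_width: 0.0599
```

```bash
python3 - <<'E'
from mv import *
t=-.0858
plan((.4595,.0584,.07,t+np.pi/2,-1,2),(.4595,.0584,.012,t+np.pi/2,-1,4),(.4595,.0584,.0095,t+np.pi/2,-1,1),(.4595,.0584,.0095,t+np.pi/2,-1,1))
E
```

```text
t 6.9 pos [0.4565 0.0114 0.0978] jaw -1.661 az 0.025 q7 -1.75 w 0.0599 F [-1.1 -0.3 -1.8]
[[0.0, 0.0, -0.001, -0.003, -0.118, 0.069, -1],
[0.0, 0.0, -0.001, -0.006, -0.235, 0.139, -1],
[0.0, 0.0, -0.001, -0.007, -0.235, 0.211, -1],
[0.0, 0.0, -0.001, -0.007, -0.235, 0.284, -1],
[0.0, 0.0, -0.001, -0.007, -0.235, 0.356, -1],
[0.0, 0.0, -0.001, -0.007, -0.235, 0.429, -1],
[0.0, 0.0, -0.001, -0.007, -0.235, 0.441, -1],
[0.0, 0.0, -0.001, -0.007, -0.235, 0.441, -1]]
```

Call:
send_rows(
  plan=[
    [0,0,-0.001,-0.003,-0.118,0.07,-1],
    [0,0,-0.001,-0.006,-0.235,0.14,-1],
    [0,0,-0.001,-0.007,-0.235,0.21,-1],
    [0,0,-0.001,-0.007,-0.235,0.284,-1],
    [0,0,-0.001,-0.007,-0.235,0.356,-1],
    [0,0,-0.001,-0.007,-0.235,0.42,-1],
    [0,0,-0.001,-0.007,-0.235,0.44,-1],
    [0,0,-0.001,-0.007,-0.235,0.443,-1],
  ],
)

```text
clock: 7.9
ee_pos: [0.4587, 0.0577, 0.0104]
eef_rot: [0.999, -0.044, -0.001, 0.001]
contact_force: [-9.2, -2.5, 19.8]
grip_width: 0.0597
```

```bash
python3 - <<'E'
from mv import *
t=-.0858
plan((.4595,.0584,.009,t+np.pi/2,-1,1),(.4595,.0584,.009,t+np.pi/2,.75,4),(.4595,.0584,.10,t+np.pi/2,.75,3))
E
```

```text
t 7.9 pos [0.4587 0.0577 0.0104] jaw -1.658 az 0.125 q7 -1.93 w 0.0597 F [-9.2 -2.5 19.8]
[[0.0, 0.0, -0.001, 0.004, -0.004, 0.007, -1],
[0.0, 0.0, -0.001, 0.004, -0.004, 0.007, 0.75],
[0.0, 0.0, -0.001, 0.004, -0.004, 0.007, 0.75],
[0.0, 0.0, -0.001, 0.004, -0.004, 0.007, 0.75],
[0.0, 0.0, -0.001, 0.004, -0.004, 0.007, 0.75],
[0.0, 0.0, -0.001, 0.003, -0.004, -0.145, 0.75],
[0.0, 0.0, -0.001, 0.003, -0.004, -0.296, 0.75],
[0.0, 0.0, -0.001, 0.003, -0.003, -0.448, 0.75]]
```

Contact with the board (20 N). Releasing and rising.

Call:
send_rows(
  plan=[
    [0,0,0,0,0,-0.003,-1],
    [0,0,0,0,0,-0.003,0.75],
    [0,0,0,0,0,-0.003,0.75],
    [0,0,0,0,0,-0.003,0.75],
    [0,0,0,0,0,-0.02,0.75],
    [0,0,0,0,0,-0.145,0.75],
    [0,0,0,0,0,-0.3,0.75],
    [0,0,0,0,0,-0.45,0.75],
  ],
)

```text
clock: 8.9
ee_pos: [0.4588, 0.0579, 0.1015]
eef_rot: [0.999, -0.044, -0.001, 0.001]
contact_force: [0.1, -0.1, -0.4]
grip_width: 0.0763
```

```bash
python3 - <<'E'
from mv import *
# long sink at .4196,-.262, across dir yaw .5125
plan((.45,-.13,.12,.5125,1,5),(.43,-.20,.11,.5125,1,3))
E
```

```text
t 8.9 pos [0.4588 0.0579 0.1015] jaw -1.658 az 0.125 q7 -1.86 w 0.0763 F [ 0.1 -0.1 -0.4]
q7~ -2.35
FAST 37.8002104835154 0.19418876284521827
q7~ -2.19
BAD 8
[[0.0, 0.0, 0.062, 0.008, 0.188, -0.018, 1],
[0.0, 0.0, 0.124, 0.015, 0.376, -0.037, 1],
[0.001, 0.0, 0.185, 0.023, 0.564, -0.055, 1],
[0.001, 0.0, 0.247, 0.03, 0.752, -0.073, 1],
[0.001, 0.0, 0.309, 0.038, 0.94, -0.091, 1],
[0.001, 0.0, 0.309, 0.015, 1.059, -0.075, 1],
[0.001, 0.0, 0.309, -0.008, 1.178, -0.058, 1],
[0.001, 0.0, 0.309, -0.031, 1.297, -0.041, 1]]
```

Call:
send_rows(
  plan=[
    [0,0,0.05,0.01,0.188,-0.02,1],
    [0,0,0.1,0.015,0.376,-0.037,1],
    [0,0,0.15,0.023,0.564,-0.055,1],
    [0,0,0.2,0.03,0.752,-0.07,1],
    [0,0,0.25,0.03,0.94,-0.07,1],
    [0,0,0.3,0.015,1.0,-0.07,1],
    [0,0,0.309,0.01,1.0,-0.06,1],
    [0,0,0.309,0,1.0,-0.06,1],
  ],
)

```text
clock: 9.9
ee_pos: [0.4414, -0.1404, 0.1136]
eef_rot: [0.864, -0.503, -0.001, 0.001]
contact_force: [0.3, 0.2, -0.6]
grip_width: 0.0874
```

```bash
python3 - <<'E'
from mv import *
plan((.4196,-.262,.06,.5125,1,4),(.4196,-.262,.004,.5125,1,3),(.4196,-.262,.003,.5125,1,1))
E
```

```text
t 9.9 pos [ 0.4414 -0.1404  0.1136] jaw -2.626 az -0.308 q7 -2.38 w 0.0874 F [ 0.3  0.2 -0.6]
q7~ -2.07
q7~ -2.07
q7~ -2.07
[[0.001, 0.0, 0.0, 0.119, 0.099, 0.067, 1],
[0.001, 0.0, 0.001, 0.238, 0.197, 0.134, 1],
[0.001, 0.0, 0.001, 0.357, 0.296, 0.201, 1],
[0.001, 0.0, 0.001, 0.475, 0.394, 0.269, 1],
[0.001, 0.0, 0.001, 0.475, 0.394, 0.362, 1],
[0.001, 0.0, 0.001, 0.475, 0.394, 0.455, 1],
[0.001, 0.0, 0.001, 0.475, 0.394, 0.549, 1],
[0.001, 0.0, 0.001, 0.475, 0.394, 0.554, 1]]
```

Call:
send_rows(
  plan=[
    [0,0,0,0.119,0.099,0.067,1],
    [0,0,0.001,0.238,0.197,0.134,1],
    [0,0,0.001,0.357,0.296,0.2,1],
    [0,0,0.001,0.475,0.394,0.27,1],
    [0,0,0.001,0.475,0.394,0.362,1],
    [0,0,0.001,0.475,0.394,0.455,1],
    [0,0,0.001,0.475,0.394,0.54,1],
    [0,0,0.001,0.475,0.394,0.55,1],
  ],
)

```text
clock: 10.9
ee_pos: [0.4189, -0.2606, 0.0025]
eef_rot: [0.864, -0.504, -0.002, 0.001]
contact_force: [-1.3, 0.3, 0.2]
grip_width: 0.0874
```

```bash
cat > chk.py <<'E'
from fit import *
st=avg("top",4);np.save("st1.npy",st,allow_pickle=True)
r=fit([st],segs_module(),.453,-.0173,-.086,True,R=.004);print("module",np.round(r[0],4),r[1])
q=fit([st],segs_box(.03,.03,.006,.022),.4595,.0584,-.086,True,R=.006);print("sq",np.round(q[0],4),q[1])
m=r[0];d=q[0][:2]-m[:2];c,s=np.cos(m[2]),np.sin(m[2]);print("in module",c*d[0]+s*d[1],-s*d[0]+c*d[1],q[0][2]-m[2])
tgt=place([[0,.076,0]],*m)[0]
overlay(st,[(segs_module(),m),(segs_box(.03,.03,.006,.022),(tgt[0],tgt[1],m[2]))],(205,195,345,265),"pics/k1.png",5.5)
E
python3 chk.py; python3 -c "
from mv import *
plan((.4196,-.262,.003,.5125,-1,8))"|head -2
```

```text
module [ 0.453  -0.0173 -0.0856] 57.28168584655173
sq [ 0.4563  0.0586 -0.0567] 78.86818692903665
in module -0.0031934289834383615 0.07586253746290159 0.02896101331468688
t 11.1 pos [ 0.4202 -0.262   0.0044] jaw -2.628 az -0.558 q7 -2.16 w 0.0868 F [-0.4 -0.2 -1.6]
q7~ -2.07
```

View pics/k1.png

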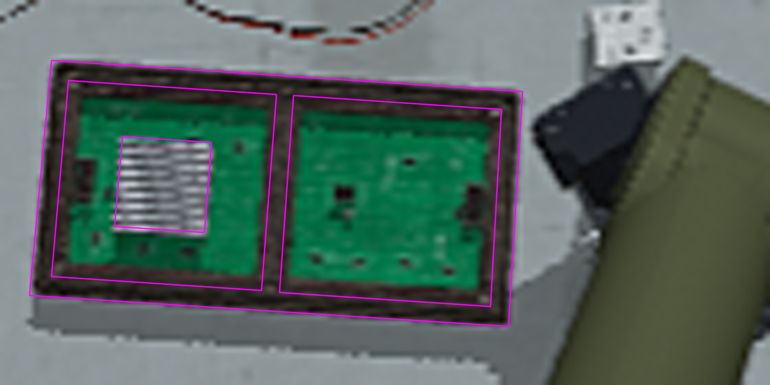

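The square sink sits on target in the left board, within about 3 mm along x; I'll check that finer later. Gripping the oblong sink.

Call:
send_rows(
  plan=[
    [0,0,0,0,0,0.004,-1],
    [0,0,0,0,0,0.004,-1],
    [0,0,0,0,0,0.004,-1],
    [0,0,0,0,0,0.004,-1],
    [0,0,0,0,0,0.004,-1],
    [0,0,0,0,0,0.004,-1],
    [0,0,0,0,0,-0.03,-1],
    [0,0,0,0,0,-0.2,-1],
  ],
)

```text
clock: 12.1
ee_pos: [0.4183, -0.2609, 0.0432]
eef_rot: [0.863, -0.504, -0.003, 0.001]
contact_force: [0.7, -0.3, 0.9]
grip_width: 0.0353
```

```bash
python3 - <<'E'
from mv import *
t=-.0858
plan((.43,-.23,.10,-2.3,-1,3),(.4465,-.093,.10,t+np.pi/2,-1,4),(.4465,-.093,.07,t+np.pi/2,-1,1))
E
```

```text
t 12.1 pos [ 0.4183 -0.2609  0.0432] jaw -2.628 az -0.558 q7 -2.15 w 0.0353 F [ 0.7 -0.3  0.9]
[[0.001, 0.001, -0.035, -0.036, -0.042, -0.095, -1],
[0.001, 0.001, -0.07, -0.071, -0.084, -0.189, -1],
[0.001, 0.001, -0.104, -0.107, -0.126, -0.284, -1],
[0.001, 0.001, -0.156, -0.246, -0.228, -0.284, -1],
[0.001, 0.002, -0.207, -0.385, -0.33, -0.284, -1],
[0.001, 0.002, -0.258, -0.524, -0.432, -0.284, -1],
[0.0, 0.002, -0.309, -0.663, -0.534, -0.283, -1],
[0.0, 0.002, -0.309, -0.662, -0.534, -0.133, -1]]
```

Call:
send_rows(
  plan=[
    [0,0,-0.035,-0.036,-0.042,-0.1,-1],
    [0,0,-0.07,-0.07,-0.084,-0.19,-1],
    [0,0,-0.104,-0.107,-0.126,-0.284,-1],
    [0,0,-0.156,-0.246,-0.228,-0.284,-1],
    [0,0.001,-0.207,-0.385,-0.33,-0.284,-1],
    [0,0.002,-0.258,-0.524,-0.432,-0.284,-1],
    [0,0.002,-0.309,-0.663,-0.534,-0.283,-1],
    [0,0.002,-0.309,-0.663,-0.534,-0.2,-1],
  ],
)

```text
clock: 13.1
ee_pos: [0.4481, -0.0905, 0.0846]
eef_rot: [0.999, -0.041, 0.002, 0.001]
contact_force: [0.4, -1.2, -0.2]
grip_width: 0.0358
```

```bash
python3 - <<'E'
from mv import *
t=-.0858
plan((.4465,-.093,.05,t+np.pi/2,-1,2),(.4465,-.093,.013,t+np.pi/2,-1,3),(.4465,-.093,.010,t+np.pi/2,-1,3))
E
```

```text
t 13.1 pos [ 0.4481 -0.0905  0.0846] jaw -1.652 az -0.199 q7 -1.53 w 0.0358 F [ 0.4 -1.2 -0.2]
[[0.001, -0.001, 0.001, -0.004, 0.006, 0.086, -1],
[0.001, -0.001, 0.001, -0.008, 0.013, 0.173, -1],
[0.001, -0.001, 0.001, -0.008, 0.013, 0.234, -1],
[0.001, -0.001, 0.001, -0.008, 0.013, 0.296, -1],
[0.001, -0.001, 0.001, -0.009, 0.013, 0.358, -1],
[0.001, -0.001, 0.001, -0.009, 0.013, 0.363, -1],
[0.001, -0.001, 0.001, -0.009, 0.013, 0.368, -1],
[0.001, -0.001, 0.001, -0.009, 0.013, 0.373, -1]]
```

Call:
send_rows(
  plan=[
    [0,0,0.001,-0.004,0.006,0.086,-1],
    [0,0,0.001,-0.008,0.013,0.173,-1],
    [0,0,0.001,-0.008,0.013,0.234,-1],
    [0,0,0.001,-0.008,0.013,0.296,-1],
    [0,0,0.001,-0.008,0.013,0.345,-1],
    [0,0,0.001,-0.008,0.013,0.36,-1],
    [0,0,0.001,-0.008,0.013,0.37,-1],
    [0,0,0.001,-0.008,0.013,0.37,-1],
  ],
)

```text
clock: 14.1
ee_pos: [0.4469, -0.0931, 0.0108]
eef_rot: [0.999, -0.042, 0.002, 0.001]
contact_force: [0.3, -0.9, -1.5]
grip_width: 0.0356
```

```bash
python3 - <<'E'
from mv import *
t=-.0858
plan((.4465,-.093,.009,t+np.pi/2,-1,8))
E
```

```text
t 14.1 pos [ 0.4469 -0.0931  0.0108] jaw -1.655 az -0.205 q7 -1.57 w 0.0356 F [ 0.3 -0.9 -1.5]
[[0.001, -0.001, 0.0, 0.0, 0.0, 0.001, -1],
[0.001, -0.001, 0.0, 0.0, 0.0, 0.002, -1],
[0.001, -0.001, 0.0, -0.001, 0.0, 0.003, -1],
[0.001, -0.001, 0.0, -0.001, 0.0, 0.004, -1],
[0.001, -0.001, 0.0, -0.001, 0.0, 0.005, -1],
[0.001, -0.001, 0.0, -0.001, 0.0, 0.007, -1],
[0.001, -0.001, 0.0, -0.002, -0.001, 0.008, -1],
[0.001, -0.001, 0.0, -0.002, -0.001, 0.009, -1]]
```

Lower 1–2 mm, then release and rise.

Call:
send_rows(
  plan=[
    [0,0,0,0,0,0.006,-1],
    [0,0,0,0,0,0.009,-1],
    [0,0,0,0,0,0.009,0.4],
    [0,0,0,0,0,0.009,0.4],
    [0,0,0,0,0,0.005,0.4],
    [0,0,0,0,0,-0.08,0.4],
    [0,0,0,0,0,-0.25,0.4],
    [0,0,0,0,0,-0.45,0.4],
  ],
)

```text
clock: 15.1
ee_pos: [0.4458, -0.0927, 0.1012]
eef_rot: [0.999, -0.042, 0.001, 0.001]
contact_force: [0.9, -1.3, 0.5]
grip_width: 0.0612
```

```bash
python3 - <<'E'
from mv import *
plan((.5557,-.2546,.10,.1037+np.pi/2,.4,5),(.5557,-.2546,.06,.1037+np.pi/2,.6,3))
E
```

```text
t 15.1 pos [ 0.4458 -0.0927  0.1012] jaw -1.655 az -0.205 q7 -1.52 w 0.0612 F [ 0.9 -1.3  0.5]
[[0.001, -0.001, -0.012, 0.123, 0.152, 0.002, 0.4],
[0.001, -0.001, -0.024, 0.246, 0.304, 0.004, 0.4],
[0.001, -0.001, -0.036, 0.369, 0.456, 0.005, 0.4],
[0.001, -0.001, -0.048, 0.492, 0.608, 0.007, 0.4],
[0.001, -0.001, -0.06, 0.616, 0.761, 0.009, 0.4],
[0.001, -0.001, -0.06, 0.615, 0.76, 0.076, 0.6],
[0.001, -0.001, -0.06, 0.615, 0.76, 0.142, 0.6],
[0.001, -0.001, -0.06, 0.615, 0.76, 0.209, 0.6]]
```

Call:
send_rows(
  plan=[
    [0,0,-0.012,0.123,0.152,0,0.4],
    [0,0,-0.024,0.246,0.304,0,0.4],
    [0,0,-0.036,0.369,0.3,0,0.4],
    [0,0,-0.048,0.492,0.3,-0.1,0.4],
    [0,0,-0.06,0.6,0.3,-0.2,0.4],
    [0,0,-0.06,0.6,0.3,-0.2,0.6],
    [0,0,-0.06,0.6,0.3,-0.2,0.6],
    [0,0,-0.06,0.6,0.3,-0.2,0.6],
  ],
)

```text
clock: 16.1
ee_pos: [0.5586, -0.1625, 0.1405]
eef_rot: [0.999, 0.052, 0.0, 0.001]
contact_force: [-1.1, -0.1, 0.4]
grip_width: 0.0693
```

```bash
python3 - <<'E'
from fit import *
sc=np.load("sc.npy",allow_pickle=True).item();st=np.load("st.npy",allow_pickle=True).item()
a=cv2.resize(np.clip(sc["frame"],0,255).astype(np.uint8)[212:248,310:352],(420,360),interpolation=cv2.INTER_CUBIC)
b=cv2.resize(np.clip(st["frame"],0,255).astype(np.uint8)[190:216,303:333],(415,360),interpolation=cv2.INTER_CUBIC)
cv2.imwrite("pics/sad.png",np.hstack([cv2.convertScaleAbs(a,alpha=1.2),b]))
for nm,s in(("top",st),("scene",sc)):
  for hx,hy in((.02,.023),(.023,.02)):
    print(nm,hx,fit([s],segs_box(hx,hy,0,.028),.5557,-.2546,.1))
E
```

```text
top 0.02 (array([ 0.55566015, -0.25459703,  0.10368022]), np.float64(71.25046665013761))
top 0.023 (array([ 0.55783338, -0.25332787, -0.01978548]), np.float64(57.78376118803562))
scene 0.02 (array([ 0.55598995, -0.25765685,  0.1035536 ]), np.float64(30.39636618110787))
scene 0.023 (array([ 0.55681516, -0.2582279 ,  0.19816523]), np.float64(26.026678628030226))
```

View pics/sad.png

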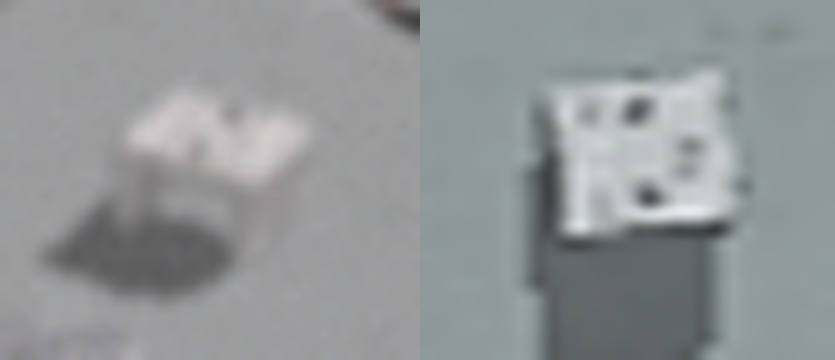

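In the scene crop the channel's dark opening (left panel, ~(190,200)) faces the robot, with legs to the left and right. So the channel runs along world x at yaw ≈0.10, as fitted. Going to pick it across the legs.

```bash
python3 - <<'E'
from mv import *
plan((.5557,-.2550,.08,.1037+np.pi/2,.6,3),(.5557,-.2550,.006,.1037+np.pi/2,.6,4),(.5557,-.2550,.004,.1037+np.pi/2,.6,1))
E
```

```text
t 16.1 pos [ 0.5586 -0.1625  0.1405] jaw -1.467 az -0.283 q7 -1.29 w 0.0693 F [-1.1 -0.1  0.4]
[[0.0, 0.0, 0.0, -0.021, 0.153, 0.101, 0.6],
[0.0, 0.0, 0.0, -0.042, 0.306, 0.202, 0.6],
[0.0, 0.0, 0.0, -0.062, 0.458, 0.303, 0.6],
[0.0, 0.0, 0.0, -0.062, 0.458, 0.396, 0.6],
[0.0, 0.0, 0.0, -0.063, 0.458, 0.488, 0.6],
[0.0, 0.0, 0.0, -0.063, 0.458, 0.581, 0.6],
[0.0, 0.0, 0.0, -0.063, 0.458, 0.673, 0.6],
[0.0, 0.0, 0.0, -0.063, 0.458, 0.683, 0.6]]
```

Call:
send_rows(
  plan=[
    [0,0,0,-0.02,0.153,0.1,0.6],
    [0,0,0,-0.04,0.306,0.2,0.6],
    [0,0,0,-0.06,0.458,0.3,0.6],
    [0,0,0,-0.063,0.458,0.396,0.6],
    [0,0,0,-0.063,0.458,0.488,0.6],
    [0,0,0,-0.063,0.458,0.58,0.6],
    [0,0,0,-0.063,0.458,0.66,0.6],
    [0,0,0,-0.063,0.458,0.68,0.6],
  ],
)

```text
clock: 17.1
ee_pos: [0.555, -0.2541, 0.0032]
eef_rot: [0.999, 0.052, -0.001, 0.0]
contact_force: [-0.2, 0.5, 0.0]
grip_width: 0.0697
```

```bash
cat > chk2.py <<'E'
from fit import *
import sys
st=avg("top",4);np.save("st2.npy",st,allow_pickle=True)
m=(.453,-.0173,-.0857)
A=segs_box(.03,.03,.006,.022);B=segs_box(.04,.018,.006,.022)
c,s=np.cos(m[2]),np.sin(m[2]);its=[]
for k,S,yy in(("sq",A,.076),("long",B,-.076)):
    t=place([[0,yy,0]],*m)[0]
    q=fit([st],S,t[0],t[1],m[2],True,R=.006)[0];d=q[:2]-m[:2]
    print(k,np.round([c*d[0]+s*d[1],-s*d[0]+c*d[1]-yy,q[2]-m[2]],4)); its+=[(S,(t[0],t[1],m[2]))]
overlay(st,its,(205,195,305,265),"pics/k2.png",8)
E
python3 chk2.py
python3 -c "
from mv import *
plan((.5557,-.2550,.004,.1037+np.pi/2,-1,8))"|head -2
```

```text
sq [-0.0032 -0.0001  0.029 ]
long [ 0.0022  0.0019 -0.0152]
t 17.3 pos [ 0.5563 -0.2552  0.0053] jaw -1.467 az -0.43 q7 -1.17 w 0.0698 F [-0.   0.7  0.9]
[[0.001, 0.0, 0.0, 0.0, 0.0, 0.001, -1],
```

View pics/k2.png

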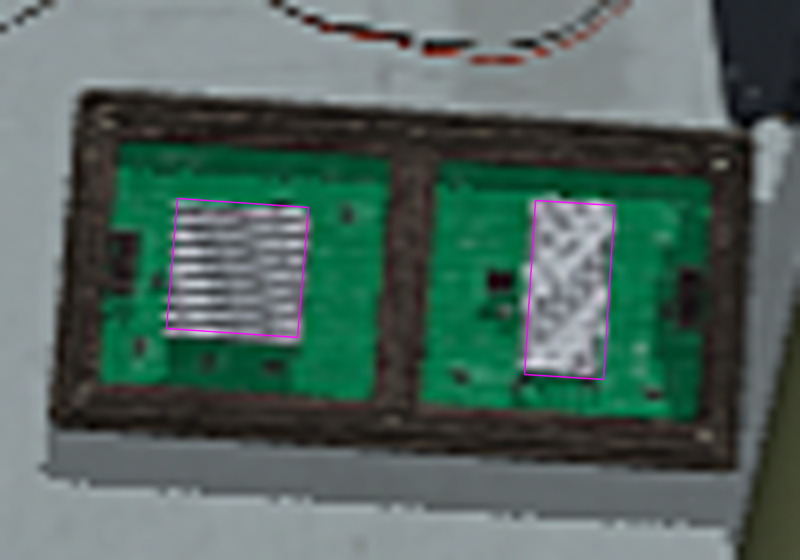

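```bash
cat > maskfit.py <<'E'
from fit import *
K=8
def mfit(st,cam,n,hx,hy,z0,h,x,y,yaw,R=12):
    c0=w2p(st,[[x,y,z0+h/2]])[0]; m=None
    for d in env.cut_out(cam,n):
        if np.hypot(*(np.array(d["point"])-c0))<R: m=d["region"];break
    if m is None: return None
    x0,y0=(c0-30).astype(int); mm=m[y0:y0+60,x0:x0+60].astype(float)
    def ren(p):
        P=w2p(st,place(rect(hx,hy,z0)+rect(hx,hy,z0+h),*p))
        H=cv2.convexHull(P.astype(np.float32)).reshape(-1,2)
        im=np.zeros((60*K,60*K),np.uint8);cv2.fillConvexPoly(im,np.round(((H-[x0,y0]+.5)*K-.5)*16).astype(np.int32),255,shift=4)
        return cv2.resize(im,(60,60),interpolation=cv2.INTER_AREA)/255.
    f=lambda p:((ren(p)-mm)**2).sum()
    best=None
    for yy in yaw+np.arange(-.3,.31,.1):
        p0=np.array([x,y,yy]);r=minimize(f,p0,method="Nelder-Mead",options=dict(initial_simplex=[p0,p0+[.005,0,0],p0+[0,.005,0],p0+[0,0,.1]]))
        if best is None or r.fun<best.fun: best=r
    return best.x,best.fun,mm.sum(),ren(best.x).sum()
def inm(m,q):
    c,s=np.cos(m[2]),np.sin(m[2]);d=np.array(q[:2])-m[:2]
    return np.round([c*d[0]+s*d[1],-s*d[0]+c*d[1],q[2]-m[2]],4)
E
python3 - <<'E'
from maskfit import *
m=(.453,-.0173,-.0857)
for cam in("top","scene"):
    s=snap(cam)
    for n,hx,hy,yy in(("square_sink_center",.03,.03,.076),("long_sink_center",.04,.018,-.076)):
        t=place([[0,yy,0]],*m)[0]
        r=mfit(s,cam,n,hx,hy,.006,.022,t[0],t[1],m[2])
        print(cam,n,r and (inm(m,r[0]),r[1:]))
E
```

```text
top square_sink_center (array([-0.0022,  0.0754, -0.02  ]), (np.float64(9.604382929642446), np.float64(279.0), np.float64(288.3843137254902)))
top long_sink_center (array([ 0.0024, -0.0756,  0.0115]), (np.float64(18.44578239138793), np.float64(198.0), np.float64(223.53333333333336)))
scene square_sink_center (array([-0.0013,  0.0751, -0.0103]), (np.float64(11.374102268358323), np.float64(327.0), np.float64(330.48627450980393)))
scene long_sink_center (array([ 0.0065, -0.0758,  0.1428]), (np.float64(53.70545174932718), np.float64(256.0), np.float64(319.4)))
```

Call:
send_rows(
  plan=[
    [0,0,0,0,0,0.004,-1],
    [0,0,0,0,0,0.004,-1],
    [0,0,0,0,0,0.004,-1],
    [0,0,0,0,0,0.004,-1],
    [0,0,0,0,0,0.004,-1],
    [0,0,0,0,0,0,-1],
    [0,0,0,0,0,-0.05,-1],
    [0,0,0,0,0,-0.25,-1],
  ],
  squeeze=20,
)

```text
clock: 18.6
ee_pos: [0.5537, -0.2542, 0.0535]
eef_rot: [0.999, 0.052, -0.002, -0.0]
contact_force: [0.2, -1.3, -0.9]
grip_width: 0.0459
```

Saddle gripped at 46 mm. The network fits put the sinks within about 2 mm and 1° of their centres, which I'll accept. Carrying the saddle to the bar.

```bash
python3 - <<'E'
from mv import *
t=-.0858+np.pi/2
plan((.53,-.17,.10,t,-1,3),(.453,-.0173,.09,t,-1,5))
E
```

```text
t 18.6 pos [ 0.5537 -0.2542  0.0535] jaw -1.467 az -0.43 q7 -1.16 w 0.0459 F [ 0.2 -1.3 -0.9]
BAD 8
[[0.0, 0.001, 0.02, -0.025, -0.144, -0.077, -1],
[0.0, 0.001, 0.04, -0.05, -0.288, -0.154, -1],
[0.0, 0.001, 0.06, -0.075, -0.431, -0.232, -1],
[0.0, 0.001, 0.06, -0.136, -0.591, -0.221, -1],
[0.0, 0.001, 0.06, -0.197, -0.751, -0.211, -1],
[0.0, 0.001, 0.06, -0.258, -0.911, -0.2, -1],
[0.0, 0.001, 0.06, -0.318, -1.071, -0.19, -1],
[0.0, 0.001, 0.06, -0.379, -1.231, -0.18, -1]]
```

Call:
send_rows(
  plan=[
    [0,0,0.02,-0.025,-0.144,-0.08,-1],
    [0,0,0.04,-0.05,-0.288,-0.154,-1],
    [0,0,0.06,-0.075,-0.43,-0.23,-1],
    [0,0,0.06,-0.136,-0.59,-0.22,-1],
    [0,0,0.06,-0.197,-0.75,-0.21,-1],
    [0,0.001,0.06,-0.258,-0.91,-0.2,-1],
    [0,0.001,0.06,-0.318,-1.0,-0.2,-1],
    [0,0.001,0.06,-0.35,-1.0,-0.2,-1],
  ],
)

```text
clock: 19.6
ee_pos: [0.4632, -0.062, 0.0945]
eef_rot: [0.999, -0.041, -0.0, -0.0]
contact_force: [0.1, -0.4, -0.4]
grip_width: 0.0458
```

```bash
python3 - <<'E'
from mv import *
t=-.0858+np.pi/2
plan((.453,-.0173,.08,t,-1,2),(.453,-.0173,.014,t,-1,4),(.453,-.0173,.0115,t,-1,2))
E
```

```text
t 19.6 pos [ 0.4632 -0.062   0.0945] jaw -1.654 az -0.133 q7 -1.6 w 0.0458 F [ 0.1 -0.4 -0.4]
[[0.0, 0.0, 0.0, -0.035, -0.109, 0.036, -1],
[0.0, 0.0, 0.001, -0.069, -0.218, 0.073, -1],
[0.0, 0.0, 0.001, -0.069, -0.218, 0.155, -1],
[0.0, 0.0, 0.001, -0.069, -0.218, 0.238, -1],
[0.0, 0.0, 0.001, -0.069, -0.218, 0.32, -1],
[0.0, 0.0, 0.001, -0.069, -0.218, 0.403, -1],
[0.0, 0.0, 0.001, -0.069, -0.218, 0.409, -1],
[0.0, 0.0, 0.001, -0.069, -0.218, 0.415, -1]]
```

Call:
send_rows(
  plan=[
    [0,0,0,-0.035,-0.109,0.036,-1],
    [0,0,0.001,-0.069,-0.218,0.06,-1],
    [0,0,0.001,-0.069,-0.218,0.14,-1],
    [0,0,0.001,-0.069,-0.218,0.22,-1],
    [0,0,0.001,-0.069,-0.218,0.3,-1],
    [0,0,0.001,-0.069,-0.218,0.37,-1],
    [0,0,0.001,-0.069,-0.218,0.4,-1],
    [0,0,0.001,-0.069,-0.218,0.41,-1],
  ],
)

```text
clock: 20.6
ee_pos: [0.453, -0.0174, 0.0121]
eef_rot: [0.999, -0.043, -0.0, -0.0]
contact_force: [0.1, 0.5, -0.7]
grip_width: 0.0459
```

```bash
python3 - <<'E'
from mv import *
t=-.0858+np.pi/2
plan((.453,-.0173,.0105,t,-1,8))
E
```

```text
t 20.6 pos [ 0.453  -0.0174  0.0121] jaw -1.657 az -0.038 q7 -1.74 w 0.0459 F [ 0.1  0.5 -0.7]
[[0.0, 0.0, 0.0, 0.0, 0.0, 0.001, -1],
[0.0, 0.0, 0.0, 0.0, 0.0, 0.002, -1],
[0.0, 0.0, 0.0, 0.0, 0.0, 0.003, -1],
[0.0, 0.0, 0.0, 0.0, 0.0, 0.004, -1],
[0.0, 0.0, 0.0, 0.0, 0.0, 0.005, -1],
[0.0, 0.0, 0.0, 0.0, 0.0, 0.006, -1],
[0.0, 0.0, 0.0, 0.0, 0.0, 0.007, -1],
[0.0, 0.0, 0.0, 0.0, 0.0, 0.008, -1]]
```

Call:
send_rows(
  plan=[
    [0,0,0,0,0,0.004,-1],
    [0,0,0,0,0,0.008,-1],
    [0,0,0,0,0,0.01,-1],
    [0,0,0,0,0,0.01,0.2],
    [0,0,0,0,0,0.01,0.2],
    [0,0,0,0,0,0.008,0.2],
    [0,0,0,0,0,-0.1,0.2],
    [0,0,0,0,0,-0.3,0.2],
  ],
)

```text
clock: 21.6
ee_pos: [0.4514, -0.0173, 0.0715]
eef_rot: [0.999, -0.043, -0.002, -0.0]
contact_force: [0.9, -0.0, 0.1]
grip_width: 0.052
```

```bash
python3 - <<'E'
from mv import *
plan((.46,.03,.13,-1.657+.4,1,2),(.49,.22,.14,-.9,1,5),(.49,.22,.14,-.9,1,1))
E
```

```text
t 21.6 pos [ 0.4514 -0.0173  0.0715] jaw -1.656 az -0.038 q7 -1.7 w 0.052 F [ 0.9 -0.   0.1]
FAST 37.85825558339188 0.19972953915948022
BAD 8
[[0.0, 0.001, -0.064, 0.011, -0.12, -0.146, 1],
[0.0, 0.001, -0.127, 0.021, -0.239, -0.292, 1],
[-0.001, 0.001, -0.15, 0.035, -0.431, -0.302, 1],
[-0.001, 0.001, -0.173, 0.048, -0.623, -0.312, 1],
[-0.001, 0.001, -0.195, 0.062, -0.815, -0.322, 1],
[-0.001, 0.001, -0.218, 0.076, -1.007, -0.332, 1],
[-0.001, 0.001, -0.241, 0.089, -1.199, -0.342, 1],
[-0.001, 0.001, -0.241, 0.089, -1.199, -0.342, 1]]
```

Call:
send_rows(
  plan=[
    [0,0,0,0,0,-0.2,0.3],
    [0,0,-0.05,0.02,-0.12,-0.35,1],
    [0,0,-0.1,0.035,-0.3,-0.35,1],
    [0,0,-0.15,0.048,-0.5,-0.35,1],
    [0,0,-0.2,0.062,-0.7,-0.35,1],
    [0,0,-0.24,0.076,-0.9,-0.35,1],
    [0,0,-0.28,0.09,-1.0,-0.35,1],
    [0,0,-0.3,0.09,-1.0,-0.35,1],
  ],
)

```text
clock: 22.6
ee_pos: [0.4865, 0.1828, 0.1415]
eef_rot: [0.908, 0.418, -0.002, -0.002]
contact_force: [-0.1, -0.5, 0.0]
grip_width: 0.087
```

```bash
python3 - <<'E'
from mv import *
plan((.5038,.3889,.11,-.4,1,7),(.5038,.3889,.07,-.4,1,1))
E
```

```text
t 22.6 pos [0.4865 0.1828 0.1415] jaw -0.708 az 0.359 q7 -1.19 w 0.087 F [-0.1 -0.5  0. ]
[[-0.002, 0.0, -0.014, 0.12, -0.086, 0.023, 1],
[-0.002, 0.0, -0.028, 0.24, -0.172, 0.046, 1],
[-0.002, 0.0, -0.042, 0.36, -0.259, 0.068, 1],
[-0.002, 0.0, -0.056, 0.48, -0.345, 0.091, 1],
[-0.002, 0.0, -0.07, 0.6, -0.431, 0.114, 1],
[-0.002, 0.0, -0.084, 0.719, -0.517, 0.137, 1],
[-0.002, 0.0, -0.098, 0.839, -0.603, 0.159, 1],
[-0.002, 0.0, -0.098, 0.84, -0.602, 0.359, 1]]
```

Call:
send_rows(
  plan=[
    [0,0,-0.014,0.12,-0.086,0.023,1],
    [0,0,-0.028,0.24,-0.172,0.046,1],
    [0,0,-0.042,0.36,-0.259,0.068,1],
    [0,0,-0.056,0.48,-0.345,0.09,1],
    [0,0,-0.07,0.6,-0.431,0.114,1],
    [-0.001,0,-0.084,0.72,-0.517,0.137,1],
    [-0.002,0,-0.098,0.84,-0.603,0.16,1],
    [-0.002,0,-0.098,0.84,-0.603,0.24,1],
  ],
)

```text
clock: 23.6
ee_pos: [0.5031, 0.3924, 0.0942]
eef_rot: [0.832, 0.554, 0.001, -0.001]
contact_force: [0.3, -0.3, -0.1]
grip_width: 0.0872
```

```bash
python3 - <<'E'
from mv import *
plan((.5038,.3887,.008,-.4,1,5),(.5038,.3887,.006,-.4,1,3))
E
sed -i 's/m=(.453,-.0173,-.0857)/m=(.453,-.0173,-.0857)\nits=[]/' chk2.py
python3 - <<'E'
from maskfit import *
m=(.453,-.0173,-.0857)
st=avg("top",4);sc=avg("scene",4)
S=segs_box(.02,.023,.006,.028)
for nm,s,r in(("top",st,1),("scene",sc,1)):
    q=fit([s],S,m[0],m[1],m[2],R=.006)[0];print(nm,"edge",inm(m,q))
    a=mfit(s,nm,"saddle_center",.02,.023,.006,.028,*m);print("mask",a and (inm(m,a[0]),a[1:]))
overlay(st,[(S,m)],(205,195,305,265),"pics/k3.png",7)
overlay(sc,[],(190,185,310,255),"pics/k4.png",6)
a=cv2.imread("pics/k3.png");b=cv2.imread("pics/k4.png");w=min(a.shape[1],b.shape[1])
cv2.imwrite("pics/k5.png",cv2.resize(np.vstack([a[:,:w],b[:,:w]]),None,fx=.65,fy=.65))
E
```

```text
t 23.6 pos [0.5031 0.3924 0.0942] jaw -0.396 az 0.662 q7 -1.33 w 0.0872 F [ 0.3 -0.3 -0.1]
[[0.0, -0.001, 0.0, -0.003, 0.002, 0.086, 1],
[0.0, -0.001, 0.0, -0.007, 0.004, 0.172, 1],
[0.0, -0.001, 0.001, -0.01, 0.006, 0.259, 1],
[0.0, -0.001, 0.001, -0.014, 0.008, 0.345, 1],
[0.0, -0.001, 0.001, -0.017, 0.01, 0.431, 1],
[0.0, -0.001, 0.001, -0.017, 0.01, 0.434, 1],
[0.0, -0.001, 0.001, -0.017, 0.01, 0.438, 1],
[0.0, -0.001, 0.001, -0.017, 0.01, 0.441, 1]]
top edge [-0.0014  0.0016  0.0245]
mask None
scene edge [ 0.002  -0.0016 -0.0253]
mask (array([0.0032, 0.    , 0.0188]), (np.float64(26.193341022683583), np.float64(225.0), np.float64(251.05490196078432)))
```

View pics/k5.png

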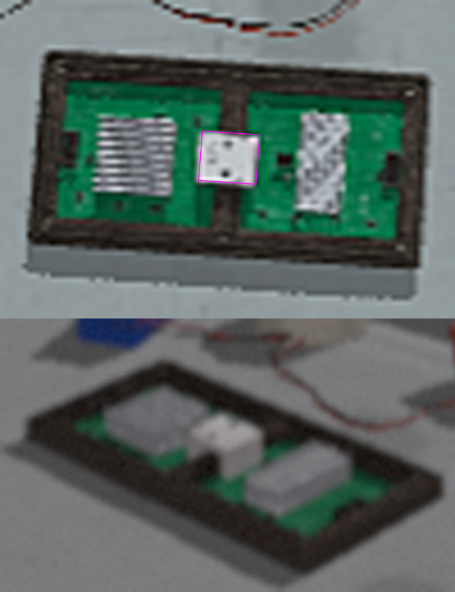

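The saddle sits astride the bar with both sinks in place. Now the spool.

Call:
send_rows(
  plan=[
    [0,0,0,-0.003,0.002,0.086,1],
    [0,0,0,-0.007,0.004,0.172,1],
    [0,0,0,-0.01,0.006,0.26,1],
    [0,0,0,-0.014,0.008,0.345,1],
    [0,0,0,-0.017,0.01,0.42,1],
    [0,0,0,-0.017,0.01,0.44,1],
    [0,0,0,-0.017,0.01,0.445,1],
    [0,0,0,-0.017,0.01,0.445,-1],
  ],
  squeeze=40,
)

```text
clock: 25.1
ee_pos: [0.5054, 0.3851, 0.0061]
eef_rot: [0.834, 0.552, 0.001, 0.001]
contact_force: [-0.1, 0.1, 0.8]
grip_width: 0.0822
```

Call:
send_rows(
  plan=[
    [0,0,0,0,0,0,-1],
    [0,0,0,0,0,0,-1],
    [0,0,0,0,0,0,-1],
    [0,0,0,0,0,0,-1],
    [0,0,0,0,0,0,-1],
    [0,0,0,0,0,-0.02,-1],
    [0,0,0,0,0,-0.08,-1],
    [0,0,0,0,0,-0.2,-1],
  ],
)

```text
clock: 26.1
ee_pos: [0.505, 0.3835, 0.0453]
eef_rot: [0.834, 0.552, -0.0, 0.001]
contact_force: [0.1, -0.1, -3.7]
grip_width: 0.0606
```

```bash
python3 - <<'E'
from mv import *
plan((.50,.36,.12,-.6,-1,3),(.485,.23,.125,-.9,-1,5))
s=snap("scene");cv2.imwrite("pics/g3.png",cv2.resize(s["frame"][80:230,90:270],None,fx=4,fy=4,interpolation=cv2.INTER_CUBIC))
E
```

```text
t 26.1 pos [0.505  0.3835 0.0453] jaw -0.401 az 0.649 q7 -1.34 w 0.0606 F [ 0.1 -0.1 -3.7]
[[0.0, 0.001, 0.021, -0.04, 0.008, -0.124, -1],
[0.0, 0.001, 0.042, -0.079, 0.016, -0.249, -1],
[0.0, 0.001, 0.063, -0.119, 0.023, -0.373, -1],
[0.001, 0.001, 0.082, -0.244, 0.06, -0.378, -1],
[0.001, 0.001, 0.101, -0.37, 0.097, -0.383, -1],
[0.001, 0.001, 0.121, -0.495, 0.134, -0.388, -1],
[0.001, 0.001, 0.14, -0.621, 0.171, -0.392, -1],
[0.001, 0.001, 0.159, -0.746, 0.208, -0.397, -1]]
```

View pics/g3.png

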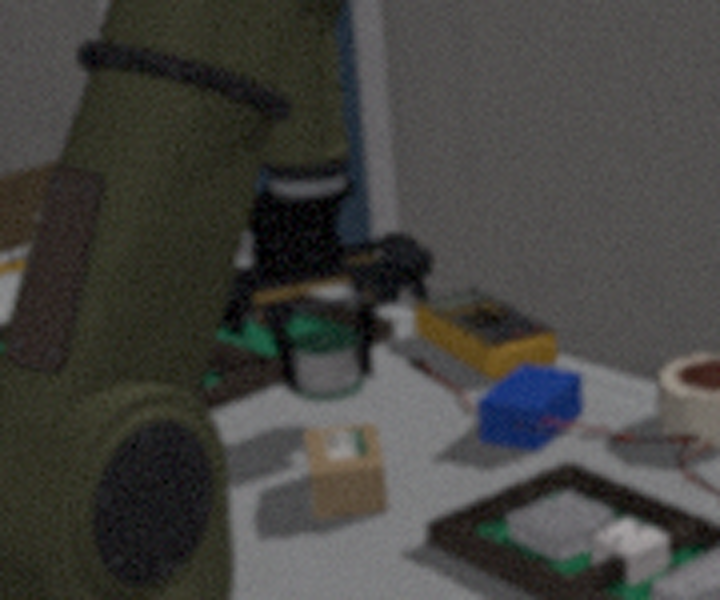

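Call:
send_rows(
  plan=[
    [0,0,0.02,-0.04,0.008,-0.124,-1],
    [0,0,0.042,-0.08,0.016,-0.25,-1],
    [0,0,0.063,-0.12,0.023,-0.373,-1],
    [0,0,0.082,-0.244,0.06,-0.38,-1],
    [0,0,0.1,-0.37,0.097,-0.38,-1],
    [0,0,0.12,-0.495,0.134,-0.39,-1],
    [0,0,0.14,-0.62,0.17,-0.39,-1],
    [0,0,0.16,-0.745,0.208,-0.4,-1],
  ],
)

```text
clock: 27.15
ee_pos: [0.4863, 0.2306, 0.1292]
eef_rot: [0.945, 0.326, 0.003, 0.0]
contact_force: [0.2, -0.3, -4.0]
grip_width: 0.0605
```

```bash
python3 - <<'E'
from mv import *
# target tool yaw -1.25: spool centre = TCP + .0028*xt
yaw=-1.25
xt=np.array([-np.sin(yaw),np.cos(yaw)]);xt=np.array([np.cos(yaw+np.pi/2),np.sin(yaw+np.pi/2)])
print(xt)
# square sink measured: module (-.0018,.0755)
m=(.453,-.0173,-.0857);c,s=np.cos(m[2]),np.sin(m[2])
q=np.array([m[0]+c*-.0018-s*.0757,m[1]+s*-.0018+c*.0757]);print(q)
t=q-.0028*xt;print(t)
plan((*t,.10,yaw,-1,5),(*t,.07,yaw,-1,3))
E
```

```text
[0.94898462 0.31532236]
[0.45768616 0.05827625]
[0.455029   0.05739335]
t 27.15 pos [0.4863 0.2306 0.1292] jaw -0.907 az 0.443 q7 -1.5 w 0.0605 F [ 0.2 -0.3 -4. ]
[[0.001, -0.002, 0.022, -0.131, 0.117, 0.029, -1],
[0.001, -0.002, 0.044, -0.263, 0.234, 0.058, -1],
[0.001, -0.002, 0.065, -0.394, 0.351, 0.087, -1],
[0.001, -0.002, 0.087, -0.526, 0.468, 0.115, -1],
[0.001, -0.002, 0.109, -0.657, 0.585, 0.144, -1],
[0.001, -0.002, 0.109, -0.658, 0.585, 0.194, -1],
[0.001, -0.002, 0.109, -0.658, 0.585, 0.244, -1],
[0.001, -0.002, 0.109, -0.658, 0.585, 0.294, -1]]
```

Call:
send_rows(
  plan=[
    [0,0,0.022,-0.13,0.117,0.03,-1],
    [0,0,0.044,-0.263,0.234,0.058,-1],
    [0,0,0.065,-0.394,0.35,0.087,-1],
    [0,0,0.087,-0.526,0.468,0.115,-1],
    [0,-0.002,0.109,-0.657,0.585,0.144,-1],
    [0,-0.002,0.109,-0.658,0.585,0.194,-1],
    [0,-0.002,0.109,-0.658,0.585,0.244,-1],
    [0,-0.002,0.109,-0.658,0.585,0.26,-1],
  ],
)

```text
clock: 28.15
ee_pos: [0.4545, 0.0584, 0.0761]
eef_rot: [0.987, 0.161, -0.001, 0.001]
contact_force: [-1.0, -0.1, -4.1]
grip_width: 0.0604
```

```bash
python3 - <<'E'
from mv import *
s=snap("scene");cv2.imwrite("pics/g4.png",cv2.resize(s["frame"][100:270,140:340],None,fx=4,fy=4,interpolation=cv2.INTER_CUBIC))
s=snap("top");cv2.imwrite("pics/g5.png",cv2.resize(s["frame"][180:290,190:320],None,fx=5,fy=5,interpolation=cv2.INTER_CUBIC))
plan((.455,.0574,.042,-1.25,-1,4),(.455,.0574,.037,-1.25,-1,4))
E
```

```text
t 28.25 pos [0.4548 0.0583 0.0764] jaw -1.248 az 0.128 q7 -1.46 w 0.0603 F [-0.4 -0.1 -4. ]
[[0.0, 0.0, 0.0, 0.0, 0.001, 0.043, -1],
[0.0, 0.0, 0.0, 0.0, 0.002, 0.086, -1],
[0.0, 0.0, 0.0, 0.0, 0.003, 0.129, -1],
[0.0, 0.0, 0.001, 0.0, 0.004, 0.172, -1],
[0.0, 0.0, 0.001, 0.0, 0.004, 0.178, -1],
[0.0, 0.0, 0.001, 0.0, 0.004, 0.185, -1],
[0.0, 0.0, 0.001, 0.0, 0.004, 0.191, -1],
[0.0, 0.0, 0.001, 0.0, 0.004, 0.197, -1]]
```

View pics/g4.png

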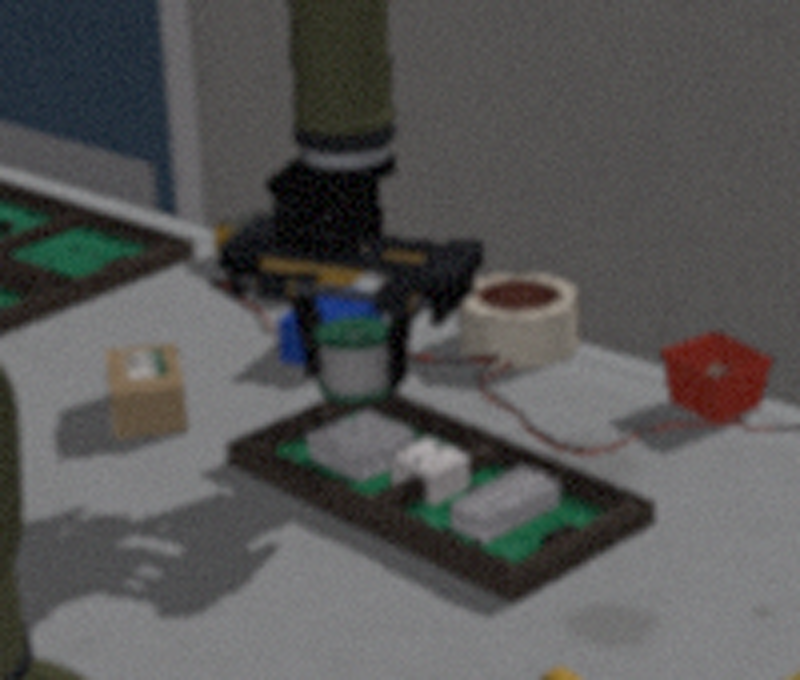

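View pics/g5.png

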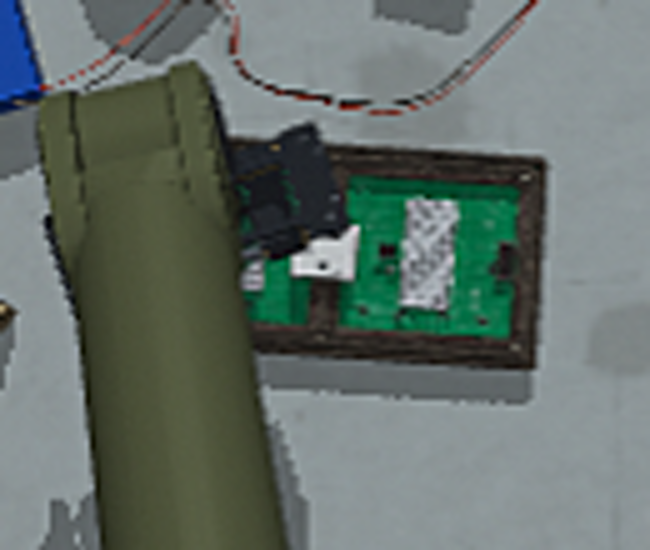

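Call:
send_rows(
  plan=[
    [0,0,0,0,0.001,0.043,-1],
    [0,0,0,0,0.002,0.086,-1],
    [0,0,0,0,0.003,0.13,-1],
    [0,0,0,0,0.004,0.165,-1],
    [0,0,0,0,0.004,0.18,-1],
    [0,0,0,0,0.004,0.19,-1],
    [0,0,0,0,0.004,0.2,-1],
    [0,0,0,0,0.004,0.2,-1],
  ],
)

```text
clock: 29.25
ee_pos: [0.455, 0.0575, 0.0365]
eef_rot: [0.987, 0.161, -0.0, 0.001]
contact_force: [-0.5, 0.6, -2.7]
grip_width: 0.0606
```

```bash
python3 - <<'E'
from mv import *
plan((.455,.0574,.034,-1.25,-1,8))
E
```

```text
t 29.25 pos [0.455  0.0575 0.0365] jaw -1.248 az 0.126 q7 -1.49 w 0.0606 F [-0.5  0.6 -2.7]
[[0.0, 0.0, 0.0, 0.0, 0.0, 0.002, -1],
[0.0, 0.0, 0.0, 0.0, 0.0, 0.003, -1],
[0.0, 0.0, 0.0, 0.0, 0.0, 0.005, -1],
[0.0, 0.0, 0.0, 0.0, 0.0, 0.006, -1],
[0.0, 0.0, 0.0, 0.0, 0.0, 0.008, -1],
[0.0, 0.0, 0.0, 0.0, 0.0, 0.009, -1],
[0.0, 0.0, 0.001, 0.0, 0.0, 0.011, -1],
[0.0, 0.0, 0.001, 0.0, 0.0, 0.012, -1]]
```

Call:
send_rows(
  plan=[
    [0,0,0,0,0,0.002,-1],
    [0,0,0,0,0,0.004,-1],
    [0,0,0,0,0,0.006,-1],
    [0,0,0,0,0,0.008,-1],
    [0,0,0,0,0,0.01,-1],
    [0,0,0,0,0,0.012,-1],
    [0,0,0,0,0,0.012,-1],
    [0,0,0,0,0,0.012,-1],
  ],
)

```text
clock: 30.25
ee_pos: [0.455, 0.0575, 0.0348]
eef_rot: [0.987, 0.161, -0.001, 0.001]
contact_force: [-3.7, -0.8, 5.5]
grip_width: 0.0608
```

Call:
send_rows(
  plan=[
    [0,0,0,0,0,0,0.55],
    [0,0,0,0,0,0,0.55],
    [0,0,0,0,0,0,0.55],
    [0,0,0,0,0,-0.02,0.55],
    [0,0,0,0,0,-0.1,0.55],
    [0,0,0,0,0,-0.2,0.55],
    [0,0,0,0,0,-0.3,0.55],
    [0,0,0,0,0,-0.4,0.55],
  ],
)

```text
clock: 31.25
ee_pos: [0.4555, 0.0577, 0.1167]
eef_rot: [0.987, 0.161, 0.0, 0.001]
contact_force: [0.3, -0.3, 0.3]
grip_width: 0.0672
```

```bash
python3 - <<'E'
from mv import *
# carton .4169,.2682 , across dir yaw 2.4929
plan((.44,.12,.12,2.4929,1,2),(.4169,.2682,.12,2.4929,1,6))
E
```

```text
t 31.25 pos [0.4555 0.0577 0.1167] jaw -1.248 az 0.126 q7 -1.44 w 0.0672 F [ 0.3 -0.3  0.3]
FAST 32.11615471336059 0.2995445223549007
BAD 8
[[0.001, 0.0, -0.095, 0.013, -0.16, -0.008, 1],
[0.001, 0.0, -0.191, 0.026, -0.32, -0.017, 1],
[0.001, 0.0, -0.191, 0.046, -0.443, -0.017, 1],
[0.001, 0.0, -0.191, 0.067, -0.566, -0.017, 1],
[0.001, 0.0, -0.191, 0.088, -0.689, -0.018, 1],
[0.001, 0.0, -0.191, 0.109, -0.813, -0.018, 1],
[0.001, 0.0, -0.191, 0.13, -0.936, -0.018, 1],
[0.001, 0.0, -0.191, 0.151, -1.059, -0.018, 1]]
```

Call:
send_rows(
  plan=[
    [0,0,-0.03,0.01,-0.1,-0.05,0.6],
    [0,0,-0.08,0.02,-0.25,-0.05,1],
    [0,0,-0.12,0.046,-0.4,-0.03,1],
    [0,0,-0.15,0.067,-0.55,-0.02,1],
    [0,0,-0.18,0.088,-0.69,-0.02,1],
    [0,0,-0.191,0.11,-0.82,-0.02,1],
    [0,0,-0.191,0.13,-0.94,-0.02,1],
    [0,0,-0.191,0.14,-1.0,-0.02,1],
  ],
)

```text
clock: 32.25
ee_pos: [0.4181, 0.2583, 0.1204]
eef_rot: [0.895, 0.446, -0.0, 0.001]
contact_force: [0.3, 0.3, 0.5]
grip_width: 0.0869
```

```bash
cat > chk3.py <<'E'
from maskfit import *
m=(.453,-.0173,-.0857)
st=avg("top",4);sc=avg("scene",4)
S=segs_circ(.031,.074);t=place([[0,.076,0]],*m)[0]
for nm,s in(("top",st),("scene",sc)):
    q=fit([s],S,t[0],t[1],0,False,R=.008);print(nm,"spool",inm(m,(*q[0],m[2])),q[1])
for d in env.cut_out("top","spool_center")[:2]: print(d["conf"],d["point"],inm(m,(*p2w(st,d["point"],.055)[0][:2],0)))
overlay(st,[(S,(t[0],t[1],0))],(205,195,305,265),"pics/k6.png",6.5)
overlay(sc,[(S,(t[0],t[1],0))],(190,170,310,255),"pics/k7.png",5.4)
a=cv2.imread("pics/k6.png");b=cv2.imread("pics/k7.png");w=min(a.shape[1],b.shape[1])
cv2.imwrite("pics/k8.png",cv2.resize(np.vstack([a[:,:w],b[:,:w]]),None,fx=.65,fy=.65))
E
python3 chk3.py
python3 - <<'E'
from mv import *
plan((.4169,.2682,.08,2.4929,1,3),(.4169,.2682,.01,2.4929,1,4),(.4169,.2682,.008,2.4929,1,1))
E
```

```text
top spool [-0.0035  0.0765  0.    ] 25.265440745421166
scene spool [-0.0025  0.0745  0.    ] 36.34079721324511
0.76 [230.1, 226.6] [0.0011 0.0882 0.0857]
t 32.7 pos [0.4189 0.2555 0.1204] jaw -0.649 az 0.548 q7 -1.31 w 0.0872 F [ 0.   0.1 -0.3]
[[0.001, 0.0, 0.0, 0.015, -0.016, 0.067, 1],
[0.001, 0.0, 0.0, 0.03, -0.031, 0.134, 1],
[0.001, 0.0, 0.0, 0.045, -0.047, 0.202, 1],
[0.001, 0.0, 0.0, 0.045, -0.047, 0.289, 1],
[0.001, 0.0, 0.0, 0.045, -0.047, 0.377, 1],
[0.001, 0.0, 0.0, 0.045, -0.047, 0.464, 1],
[0.001, 0.0, 0.0, 0.045, -0.047, 0.552, 1],
[0.001, 0.0, 0.0, 0.045, -0.047, 0.562, 1]]
```

View pics/k8.png

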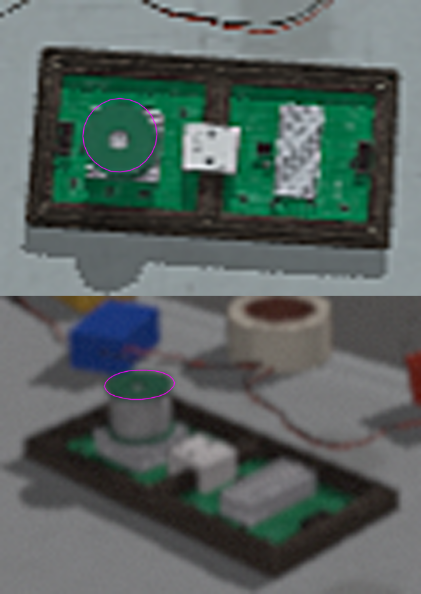

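The spool stands upright on the square sink, within about 2 mm of its centre in both cameras. Now the brown carton.

Call:
send_rows(
  plan=[
    [0,0,0,0.015,-0.016,0.067,1],
    [0,0,0,0.03,-0.031,0.134,1],
    [0,0,0,0.045,-0.047,0.2,1],
    [0,0,0,0.045,-0.047,0.289,1],
    [0,0,0,0.045,-0.047,0.377,1],
    [0,0,0,0.045,-0.047,0.464,1],
    [0,0,0,0.045,-0.047,0.54,1],
    [0,0,0,0.045,-0.047,0.555,1],
  ],
  squeeze=25,
)

```text
clock: 33.7
ee_pos: [0.4161, 0.2676, 0.008]
eef_rot: [0.896, 0.445, -0.001, 0.001]
contact_force: [-0.3, 0.1, 0.7]
grip_width: 0.0868
```

Call:
send_rows(
  plan=[
    [0,0,0,0,0,0,-1],
    [0,0,0,0,0,0,-1],
    [0,0,0,0,0,0,-1],
    [0,0,0,0,0,0,-1],
    [0,0,0,0,0,0,-1],
    [0,0,0,0,0,-0.01,-1],
    [0,0,0,0,0,-0.08,-1],
    [0,0,0,0,0,-0.2,-1],
  ],
)

```text
clock: 34.7
ee_pos: [0.4152, 0.2674, 0.0482]
eef_rot: [0.896, 0.445, -0.002, 0.001]
contact_force: [0.3, -0.2, -1.3]
grip_width: 0.0596
```

```bash
python3 - <<'E'
from mv import *
plan((.43,.25,.17,-.649,-1,3),(.47,.10,.18,-1.1,-1,5))
E
```

```text
t 34.7 pos [0.4152 0.2674 0.0482] jaw -0.649 az 0.572 q7 -1.41 w 0.0596 F [ 0.3 -0.2 -1.3]
[[0.0, 0.002, 0.0, -0.009, 0.037, -0.203, -1],
[0.0, 0.002, 0.0, -0.018, 0.074, -0.406, -1],
[0.0, 0.002, 0.0, -0.028, 0.111, -0.609, -1],
[0.0, 0.002, 0.029, -0.123, 0.234, -0.619, -1],
[0.0, 0.002, 0.057, -0.218, 0.356, -0.628, -1],
[0.0, 0.002, 0.086, -0.314, 0.479, -0.638, -1],
[0.0, 0.002, 0.115, -0.409, 0.601, -0.648, -1],
[0.0, 0.002, 0.144, -0.505, 0.724, -0.657, -1]]
```

Call:
send_rows(
  plan=[
    [0,0,0,-0.01,0.037,-0.2,-1],
    [0,0,0,-0.018,0.074,-0.4,-1],
    [0,0,0,-0.028,0.111,-0.6,-1],
    [0,0,0.029,-0.123,0.234,-0.62,-1],
    [0,0,0.057,-0.218,0.356,-0.63,-1],
    [0,0.002,0.086,-0.314,0.479,-0.64,-1],
    [0,0.002,0.115,-0.409,0.6,-0.65,-1],
    [0,0.002,0.144,-0.505,0.724,-0.66,-1],
  ],
)

```text
clock: 35.7
ee_pos: [0.4701, 0.0974, 0.1801]
eef_rot: [0.973, 0.229, 0.0, -0.0]
contact_force: [1.3, 1.3, -1.0]
grip_width: 0.0594
```

```bash
python3 - <<'E'
from mv import *
t=-.0858+np.pi/2
# long sink measured in module (.0023,-.0755)
m=(.453,-.0173,-.0857);c,s=np.cos(m[2]),np.sin(m[2]);a,b=.0018,-.0757
q=(m[0]+c*a-s*b,m[1]+s*a+c*b);print(q)
plan((*q,.16,t,-1,6),(*q,.12,t,-1,2))
E
```

```text
(np.float64(0.44831384230549665), np.float64(-0.09287625239493057))
t 35.7 pos [0.4701 0.0974 0.1801] jaw -1.108 az 0.204 q7 -1.37 w 0.0594 F [ 1.3  1.3 -1. ]
[[0.0, 0.0, 0.029, -0.087, 0.134, 0.017, -1],
[0.0, 0.0, 0.058, -0.174, 0.268, 0.033, -1],
[0.0, 0.0, 0.087, -0.261, 0.401, 0.05, -1],
[0.0, 0.0, 0.116, -0.348, 0.535, 0.067, -1],
[0.0, 0.0, 0.146, -0.435, 0.669, 0.084, -1],
[0.0, 0.0, 0.175, -0.522, 0.803, 0.1, -1],
[0.0, 0.0, 0.175, -0.522, 0.803, 0.2, -1],
[0.0, 0.0, 0.175, -0.522, 0.803, 0.3, -1]]
```

Call:
send_rows(
  plan=[
    [0,0,0.029,-0.087,0.134,0.017,-1],
    [0,0,0.058,-0.174,0.268,0.033,-1],
    [0,0,0.087,-0.261,0.4,0.05,-1],
    [0,0,0.116,-0.348,0.535,0.067,-1],
    [0,0,0.146,-0.435,0.67,0.084,-1],
    [0,0,0.175,-0.522,0.803,0.1,-1],
    [0,0,0.175,-0.522,0.803,0.2,-1],
    [0,0,0.175,-0.522,0.803,0.3,-1],
  ],
)

```text
clock: 36.7
ee_pos: [0.4484, -0.0945, 0.1196]
eef_rot: [0.999, -0.046, 0.0, -0.0]
contact_force: [-0.3, 0.8, -2.4]
grip_width: 0.0601
```

```bash
python3 - <<'E'
from mv import *
t=-.0858+np.pi/2
q=(.4483,-.0929)
plan((*q,.06,t,-1,4),(*q,.042,t,-1,2),(*q,.038,t,-1,2))
E
```

```text
t 36.7 pos [ 0.4484 -0.0945  0.1196] jaw -1.662 az -0.208 q7 -1.51 w 0.0601 F [-0.3  0.8 -2.4]
[[0.0, 0.0, 0.0, 0.0, -0.002, 0.074, -1],
[0.0, 0.0, -0.001, -0.001, -0.004, 0.149, -1],
[0.0, 0.0, -0.001, -0.001, -0.006, 0.223, -1],
[0.0, 0.0, -0.002, -0.002, -0.008, 0.298, -1],
[0.0, 0.0, -0.002, -0.002, -0.008, 0.343, -1],
[0.0, 0.0, -0.002, -0.002, -0.008, 0.388, -1],
[0.0, 0.0, -0.002, -0.002, -0.008, 0.398, -1],
[0.0, 0.0, -0.002, -0.002, -0.008, 0.408, -1]]
```

Call:
send_rows(
  plan=[
    [0,0,0,0,-0.002,0.074,-1],
    [0,0,-0.001,0,-0.004,0.15,-1],
    [0,0,-0.001,0,-0.006,0.223,-1],
    [0,0,-0.002,-0.002,-0.008,0.298,-1],
    [0,0,-0.002,-0.002,-0.008,0.343,-1],
    [0,0,-0.002,-0.002,-0.008,0.385,-1],
    [0,0,-0.002,-0.002,-0.008,0.395,-1],
    [0,0,-0.002,-0.002,-0.008,0.405,-1],
  ],
)

```text
clock: 37.7
ee_pos: [0.4486, -0.0929, 0.0388]
eef_rot: [0.999, -0.043, 0.001, -0.0]
contact_force: [-0.1, 0.4, -1.5]
grip_width: 0.0597
```

```bash
python3 - <<'E'
from mv import *
plan((.4483,-.0929,.036,-.0858+np.pi/2,-1,8))
E
```

```text
t 37.7 pos [ 0.4486 -0.0929  0.0388] jaw -1.656 az -0.204 q7 -1.54 w 0.0597 F [-0.1  0.4 -1.5]
[[0.0, 0.0, 0.0, 0.0, 0.0, 0.002, -1],
[0.0, 0.0, 0.0, 0.0, 0.0, 0.003, -1],
[0.0, 0.0, 0.0, -0.001, 0.0, 0.005, -1],
[0.0, 0.0, 0.0, -0.001, 0.0, 0.007, -1],
[0.0, 0.0, 0.0, -0.001, 0.0, 0.009, -1],
[0.0, 0.0, 0.0, -0.001, 0.0, 0.01, -1],
[0.0, 0.0, 0.0, -0.001, 0.0, 0.012, -1],
[0.0, 0.0, 0.0, -0.002, 0.0, 0.014, -1]]
```

Call:
send_rows(
  plan=[
    [0,0,0,0,0,0.002,-1],
    [0,0,0,0,0,0.004,-1],
    [0,0,0,0,0,0.006,-1],
    [0,0,0,0,0,0.008,-1],
    [0,0,0,0,0,0.01,-1],
    [0,0,0,0,0,0.012,-1],
    [0,0,0,0,0,0.014,-1],
    [0,0,0,0,0,0.014,-1],
  ],
)

```text
clock: 38.7
ee_pos: [0.4487, -0.0929, 0.0367]
eef_rot: [0.999, -0.043, 0.001, 0.0]
contact_force: [-1.9, 0.5, 6.3]
grip_width: 0.0602
```

Call:
send_rows(
  plan=[
    [0,0,0,0,0,0,0.5],
    [0,0,0,0,0,0,0.5],
    [0,0,0,0,0,0,0.5],
    [0,0,0,0,0,-0.02,0.5],
    [0,0,0,0,0,-0.12,0.5],
    [0,0,0,0,0,-0.25,0.5],
    [0,0,0,0,0,-0.4,0.5],
    [0,0,0,0,0,-0.6,0.5],
  ],
)

```text
clock: 39.7
ee_pos: [0.4478, -0.0928, 0.1573]
eef_rot: [0.999, -0.043, 0.0, -0.0]
contact_force: [1.6, -0.6, -0.7]
grip_width: 0.0653
```

Call:
send_rows(
  plan=[
    [0,0,0,0.1,0.1,-0.15,0.5],
    [0,0,0,0.2,0.3,-0.2,0.5],
    [0,0,0,0.3,0.5,-0.2,0.5],
    [0,0,0,0.3,0.7,-0.2,0.5],
    [0,0,0,0.3,0.9,-0.2,0.5],
    [0,0,0,0.3,1.0,-0.2,0.5],
    [0,0,0,0.3,1.0,-0.2,0.5],
    [0,0,0,0.3,1.0,-0.2,0.5],
  ],
)

```text
clock: 40.7
ee_pos: [0.4913, -0.295, 0.1973]
eef_rot: [0.999, -0.041, 0.0, -0.001]
contact_force: [0.7, -0.4, 0.4]
grip_width: 0.065
```

```bash
cat > chk4.py <<'E'
from maskfit import *
m=(.453,-.0173,-.0857)
st=avg("top",4);sc=avg("scene",4)
S=segs_box(.045,.03,.028,.042);t=place([[0,-.076,0]],*m)[0];L=place([[0,.076,0]],*m)[0]
C=segs_circ(.031,.074)
for nm,s in(("top",st),("scene",sc)):
    q=fit([s],S,t[0],t[1],m[2],R=.008);print(nm,"carton edge",inm(m,q[0]),q[1])
    a=mfit(s,nm,"carton_center",.045,.03,.028,.042,t[0],t[1],m[2]);print("mask",a and (inm(m,a[0]),a[1:]))
    q=fit([s],C,L[0],L[1],0,False,R=.008);print(nm,"spool",inm(m,(*q[0],m[2])))
T=segs_circ(.0545,.048)
print("tape",fit([st],T,.7174,.1061,0,False)[0])
for d in env.boxes_of("top","screw_bin")[:1]: print("bin",d["point"])
its=[(S,(t[0],t[1],m[2])),(C,(L[0],L[1],0))]
overlay(st,its,(200,190,305,270),"pics/k9.png",7)
overlay(sc,its,(185,165,315,260),"pics/k10.png",5.65)
a=cv2.imread("pics/k9.png");b=cv2.imread("pics/k10.png");w=min(a.shape[1],b.shape[1])
cv2.imwrite("pics/k11.png",cv2.resize(np.vstack([a[:,:w],b[:,:w]]),None,fx=.54,fy=.54))
E
python3 chk4.py; python3 -c "
from mv import *
print(env.get_state()['clock'])"
```

```text
top carton edge [ 0.0015 -0.0736 -0.0105] 84.5166357863293
mask (array([ 0.0022, -0.0751, -0.0134]), (np.float64(21.876755094194543), np.float64(419.0), np.float64(447.1725490196078)))
top spool [-0.0036  0.0765  0.    ]
scene carton edge [ 0.0035 -0.0757  0.0019] 27.99209115722998
mask (array([ 0.0034, -0.0752,  0.0006]), (np.float64(19.5914648212226), np.float64(709.0), np.float64(735.8823529411764)))
scene spool [-0.0026  0.0745  0.    ]
tape [0.71738536 0.1060835 ]
bin [276.3, 159.2]
41.25
```

View pics/k11.png

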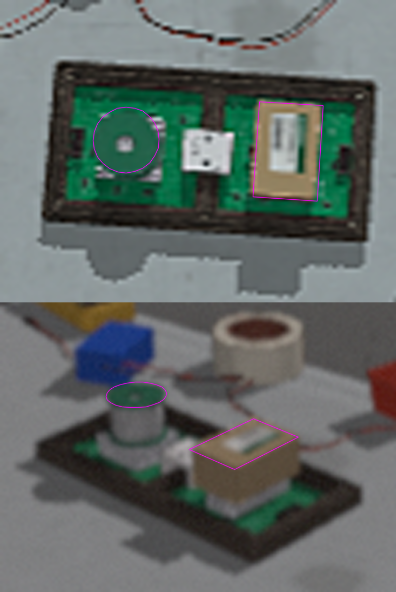

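Both loads sit upright and flat on their sinks: spool at top crop (126,142), carton at (288,150), each within about 3 mm of target. The tape is unmoved and the gripper is clear. Handing in.

```bash
python3 -c "
from station import env
print(env.job_done())"
```

```text
the job is handed in; nothing more can be done
None
```

I laid out the module in the order you asked and handed it in at about 41 s, with the gripper clear of everything. All five parts are in place, each within about 3–4 mm of its target by the camera checks.

- **Placement:** The square sink is on the left board, which has the tape behind it. The oblong sink is on the right board, with its long side along the bar. The saddle is astride the bar, the spool stands on the square sink, and the carton lies flat on the oblong one.
- **Loads:** The spool measured 2.5–3.6 mm off the board's middle, and about 2 mm off the sink it stands on. The carton was 1.5–3.5 mm off along the bar, up to 2.4 mm across it, and within about 0.8° of square.
- **Sinks and saddle:** Most fits put both sinks within about 3 mm and 1.7° of target, and the saddle within about 3 mm and 1.5°.
- **Left alone:** The tape roll measured exactly where it was. The screw bin's reported position differed by about 2 px, which I took as detector scatter; nothing went near it. I never reached for the yellow and blue look-alikes.

**Checks that disagreed:**
- The two cameras differed by a few millimetres; the blurrier scene camera put the module about 5 mm further out. I used the top camera.
- One scene-camera fit of the oblong sink was poor (6.5 mm, 8° off). The top camera did not bear that out.
- The network did not find the saddle in the top view after placing, so its position there rests on the edge fit and the picture.
- The network's spool point was about 12 mm off, but the outline fits and the picture show it centred.

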